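Replace the worn axles of the roller frame

ROBOT

A 6-joint arm with a two-finger parallel gripper is mounted at the origin on a cart in front of the work surface, level with it; the furniture and walls round the work are solid. World frame = base frame: x ahead of the robot, y to its left, z up, the work surface at z = 0. Lengths are in m, angles in rad, forces in N, time in s.
With the tool pointing down it reaches from about 0.325 to 0.775 m from the base axis. Payload 5.5 kg.
Tool frame: the origin (TCP) lies on the centre line of the jaws, within the pads' length; the fingertips stand r.tcp_to_tips ahead of it and the grasp point (between the pads) lies 5 mm behind it (r.tcp_to_tips is the distance from the TCP to the fingertips, in m); z points along the fingers, y is the line along which they close (so a half turn about z gives the same grasp; the last joint's range is limited). The gripper opens to 85 mm and grips with 20 to 120 N. Pads are 22 mm wide; open, the fingers measure 114 mm over their backs; the gripper's body (76 mm by 85 mm) begins 54 mm behind the grasp point. The pads swing forward as they close: fully open they stand 13 mm farther back than shut.
Start: joints at [-1.194, 0.091, 1.231, -0, 1.82, -0.057], TCP at [0.252, -0.544, 0.245] pointing down, gripper open.
Joint ranges: [-2.87, 2.87], [-0.86, 2.18], [0.17, 2.46], [-1.51, 4.65], [0.06, 2.69], [-2.65, 2.65]. Speed limits (rad/s): [2.57, 2.57, 3.01, 3.14, 3.14, 3.14].

INTERFACE

Orientations are given as [roll, pitch, yaw] about the fixed x, y, z axes, in that order (R = Rz(yaw) Ry(pitch) Rx(roll)).
In Python, from rig import readout, eyes, ticket, r gives the robot as it stands.
- The arm moves only by the shell command python3 -m inch 'ROWS' [FORCE]. ROWS is JSON, a list of rows, each an object of numbers: "claw": the gripper command: -1 is fully open, 1 is shut, values between are in proportion; "x", "y", "z": the shift along the tool's x, y, z in m; "twist": the turn about the tool's z in degrees. A call has 1 to 5 rows; each row is the pose to reach, as a shift and turn from the pose commanded when the call began, along the tool's axes at that moment; what a row does not reach only later rows make up. A row lasts 1/12 s, in which the tool goes at most 41.7 mm and 7.16 degrees, less where a joint would pass 70% of its speed; a pose out of reach is approached as far as the arm can. A call with a gripper value outside its range is refused whole. The fingers move at their own pace and stop on an object; FORCE is the grip in N (left out, the last holds). Time passes only in rows, so rows that repeat a pose let the fingers close. It gives the time, the measured TCP pose, the force, the opening and the grip force at its end, in the units of the state.
- readout.read_state(): the state, without advancing time (a new reading comes with each control period).
- eyes.camera(name): name is "scene" or "top" or "wrist"; returns (picture, depth): 384x512x3 uint8, blue, green, red; 384x512 float32, m along the optical axis (not along the pixel's ray), 0 where there is no reading.
- eyes.get_calibration(name): a dict with "mtx" (3x3 intrinsics, pixels), "dist_coeffs" ([k1, k2, p1, p2, k3] as OpenCV has them; the pictures are not rectified), "position" and "rotation" of the camera in the world; the wrist camera has in their place "T_tool_cam" (4x4, takes a point from camera to tool coordinates, whose origin is the TCP and whose axes are the flange's). Camera axes: x right, y down, z forward; pixel columns grow to the right and rows downward; lengths in m; the calibration is good to about 2 mm. A picture is of the moment at which its call begins: read the wrist's pose just before it. get_calibration takes no time and is no camera call.
- ticket.job_done(): hands the job in; it is judged then, once.
The state is a dict: "time": time; "joints": joint angles; "qvel": joint speeds; "effort": joint torques, N m; "tool_pos": TCP position; "ee_rot": TCP orientation; "wrist_force": force on the tool from outside, world axes, zero at the start; "torque": the same for the moment, N m; "opening": opening from 0.0 (shut) to 1.0 (fully open); "grip_force": force on a finger pad.
Only numpy, scipy, OpenCV 4.12 (cv2) and the standard library are available. Lean on these libraries where they do the work, as an engineer would, in place of code of your own. Each camera call takes 0.05 s, during which the arm holds its last target. There are 200 camera calls.

TASK

Replace the axles of the roller frame. Lift out each worn axle (thin shaft) and lay it flat in the white tray. Snap each spare axle (thick shaft) forward out of its spring clips on the storage rack, turn it until the flats of its square ends are square to the slots, and lower it into an empty slot pair so that both ends sit fully down, centred lengthwise. When all that is done, swing the keeper flat down shut over the ends. Do not disturb the small flask, the vial and the stopper that stand nearby.

Things in the scene. Friction and masses are not known exactly. Their poses are not given: they have to be found in the camera images.
- spare0_mid (a point): centre of a spare steel axle 180 mm long, about 220 g: round shaft 18 mm thick (middle 120 mm), a 24 x 24 x 30 mm square block at each end. y runs along the shaft, x and z are square to the flats. Starts level in a clip pair, flats rolled 0.25 to 0.5 rad about the shaft. Two or three spares are there, one to a clip pair, in any order; None at the start: absent
- spare1_mid (a point): the same for another spare axle, alike but for how far its flats are rolled; a gripper pointing down and leaning back towards the robot by that angle is square to the flats
- spare2_mid (a point): the same for another spare axle, alike but for how far its flats are rolled; a gripper pointing down and leaning back towards the robot by that angle is square to the flats
- worn0_mid (a point): centre of a worn axle, of the same sizes but with a thin shaft, 12 mm thick. Starts seated in slot pair 0 of the frame. Two or three worn axles are there; None at the start: absent
- worn1_mid (a point): the same for a worn axle in slot pair 1
- worn2_mid (a point): the same for a worn axle in slot pair 2
- tray_in (a point): middle of the floor of the fixed white tray for worn axles, 5 mm above the bench; inside 212 mm along x, 168 mm along y, walls 22 mm high over the bench. Axles lie in it side by side along its x
- rack: fixed aluminium storage rack, base 240 x 130 x 10 mm, origin at the bench near its centre; three clip pairs one behind the other, all at one height and open towards its -x (the robot), axles along its y. Take the front axle first: a leaning gripper behind it would strike it
- station0 (a point): centre of an axle in the front clip pair, 100 mm above the bench, axes as the rack. The clips are 16 mm wide, 44 mm either side along y, on posts 10 to 23 mm behind (+x) it, and end 14 mm above it; between the two clips all is free down to the base. Sprung jaws with lips above and below: a pull of about 10 to 20 N to -x snaps the axle out within 20 mm; it does not come out upwards
- station1 (a point): the same for the middle clip pair, 75 mm behind the front one
- station2 (a point): the same for the rear clip pair, 150 mm behind the front one
- frame: grey roller frame, loose on the bench (2 kg), origin at the bench under its centre; base 270 x 184 x 10 mm, two cheeks 18 mm thick, 84 mm high along its x, centred at y = -75 and +75 mm; each has three slots 28.4 mm wide, open at the top (corners rounded), floors 58 mm above the bench
- slot0 (a point): where the centre of an axle lies when seated in the slot pair nearest -x, 70 mm above the bench. Axes as the frame: axle along y, flats level and upright
- slot1 (a point): the same for the middle slot pair, 80 mm farther along x
- slot2 (a point): the same for the slot pair at +x, 160 mm from slot0
- keeper (a joint): hinge of the keeper, a steel strip 220 mm long, 38 mm deep on the frame's cheek at -y; hinge along the frame's x at y = -91 mm, 86 mm above the bench. 0: flat shut over the axle ends; 1.55 to 1.8 at the start: open, standing up or leaning outwards (-y). Light, stays where left; shuts fully only when the ends are down in their slots
- keeper_edge (a point): middle of the keeper's free edge, 36 mm from its hinge
- flask: small empty conical flask standing on the bench, 64 mm wide, 108 mm high, origin under its centre
- vial: small glass vial standing on the bench, 23 mm wide, 62 mm high, origin under its centre
- stopper: dark rubber stopper, 27 mm wide, 24 mm high, origin under its centre

How it is judged:
On the way, in this order (a step that is already met when the one before it is completed fails the run):
1. every worn axle lies in the tray and every spare lies fully down in a slot pair, the keeper still open (((z of spare0_mid in the frame of slot0 between -0.004 and 0.004 m and horizontal distance between spare0_mid and slot0 below 0.012 m and angle between the y axis of spare0_mid and the y axis of slot0, either way round below 0.07 rad) or (z of spare0_mid in the frame of slot1 between -0.004 and 0.004 m and horizontal distance between spare0_mid and slot1 below 0.012 m and angle between the y axis of spare0_mid and the y axis of slot1, either way round below 0.07 rad) or (z of spare0_mid in the frame of slot2 between -0.004 and 0.004 m and horizontal distance between spare0_mid and slot2 below 0.012 m and angle between the y axis of spare0_mid and the y axis of slot2, either way round below 0.07 rad)) and ((z of spare1_mid in the frame of slot0 between -0.004 and 0.004 m and horizontal distance between spare1_mid and slot0 below 0.012 m and angle between the y axis of spare1_mid and the y axis of slot0, either way round below 0.07 rad) or (z of spare1_mid in the frame of slot1 between -0.004 and 0.004 m and horizontal distance between spare1_mid and slot1 below 0.012 m and angle between the y axis of spare1_mid and the y axis of slot1, either way round below 0.07 rad) or (z of spare1_mid in the frame of slot2 between -0.004 and 0.004 m and horizontal distance between spare1_mid and slot2 below 0.012 m and angle between the y axis of spare1_mid and the y axis of slot2, either way round below 0.07 rad)) and ((z of spare2_mid in the frame of slot0 between -0.004 and 0.004 m and horizontal distance between spare2_mid and slot0 below 0.012 m and angle between the y axis of spare2_mid and the y axis of slot0, either way round below 0.07 rad) or (z of spare2_mid in the frame of slot1 between -0.004 and 0.004 m and horizontal distance between spare2_mid and slot1 below 0.012 m and angle between the y axis of spare2_mid and the y axis of slot1, either way round below 0.07 rad) or (z of spare2_mid in the frame of slot2 between -0.004 and 0.004 m and horizontal distance between spare2_mid and slot2 below 0.012 m and angle between the y axis of spare2_mid and the y axis of slot2, either way round below 0.07 rad)) and x of worn0_mid in the frame of tray_in between -0.03 and 0.03 m and y of worn0_mid in the frame of tray_in between -0.075 and 0.075 m and z of worn0_mid in the frame of tray_in between 0 and 0.02 m and x of worn1_mid in the frame of tray_in between -0.03 and 0.03 m and y of worn1_mid in the frame of tray_in between -0.075 and 0.075 m and z of worn1_mid in the frame of tray_in between 0 and 0.02 m and x of worn2_mid in the frame of tray_in between -0.03 and 0.03 m and y of worn2_mid in the frame of tray_in between -0.075 and 0.075 m and z of worn2_mid in the frame of tray_in between 0 and 0.02 m and value of joint keeper above 0.8 rad), for 0.2 s.
2. the keeper is swung shut over the ends (((z of spare0_mid in the frame of slot0 between -0.004 and 0.004 m and horizontal distance between spare0_mid and slot0 below 0.012 m and angle between the y axis of spare0_mid and the y axis of slot0, either way round below 0.07 rad) or (z of spare0_mid in the frame of slot1 between -0.004 and 0.004 m and horizontal distance between spare0_mid and slot1 below 0.012 m and angle between the y axis of spare0_mid and the y axis of slot1, either way round below 0.07 rad) or (z of spare0_mid in the frame of slot2 between -0.004 and 0.004 m and horizontal distance between spare0_mid and slot2 below 0.012 m and angle between the y axis of spare0_mid and the y axis of slot2, either way round below 0.07 rad)) and ((z of spare1_mid in the frame of slot0 between -0.004 and 0.004 m and horizontal distance between spare1_mid and slot0 below 0.012 m and angle between the y axis of spare1_mid and the y axis of slot0, either way round below 0.07 rad) or (z of spare1_mid in the frame of slot1 between -0.004 and 0.004 m and horizontal distance between spare1_mid and slot1 below 0.012 m and angle between the y axis of spare1_mid and the y axis of slot1, either way round below 0.07 rad) or (z of spare1_mid in the frame of slot2 between -0.004 and 0.004 m and horizontal distance between spare1_mid and slot2 below 0.012 m and angle between the y axis of spare1_mid and the y axis of slot2, either way round below 0.07 rad)) and ((z of spare2_mid in the frame of slot0 between -0.004 and 0.004 m and horizontal distance between spare2_mid and slot0 below 0.012 m and angle between the y axis of spare2_mid and the y axis of slot0, either way round below 0.07 rad) or (z of spare2_mid in the frame of slot1 between -0.004 and 0.004 m and horizontal distance between spare2_mid and slot1 below 0.012 m and angle between the y axis of spare2_mid and the y axis of slot1, either way round below 0.07 rad) or (z of spare2_mid in the frame of slot2 between -0.004 and 0.004 m and horizontal distance between spare2_mid and slot2 below 0.012 m and angle between the y axis of spare2_mid and the y axis of slot2, either way round below 0.07 rad)) and x of worn0_mid in the frame of tray_in between -0.03 and 0.03 m and y of worn0_mid in the frame of tray_in between -0.075 and 0.075 m and z of worn0_mid in the frame of tray_in between 0 and 0.02 m and x of worn1_mid in the frame of tray_in between -0.03 and 0.03 m and y of worn1_mid in the frame of tray_in between -0.075 and 0.075 m and z of worn1_mid in the frame of tray_in between 0 and 0.02 m and x of worn2_mid in the frame of tray_in between -0.03 and 0.03 m and y of worn2_mid in the frame of tray_in between -0.075 and 0.075 m and z of worn2_mid in the frame of tray_in between 0 and 0.02 m and value of joint keeper below 0.12 rad), for 0.2 s.
At the end, for the whole second after the job is handed in: every worn axle lies flat in the tray (centre within 20 mm of its floor); every spare lies at rest in a slot pair, its centre within 4 mm in height and 12 mm level of the slot point, shaft within 0.07 rad of the slot line; the keeper is within 0.12 rad of shut; the frame stands flat (all of step 2 and angle between frame's own z axis and vertical below 0.05 rad and linear speed of each of spare0, spare1, spare2, worn0, worn1, worn2, frame below 0.02 m/s); the robot touches nothing.
It fails at once if the flask is shoved more than 30 mm or tipped (distance of flask from where it was at the start of the episode above 0.03 m or angle between flask's own z axis and vertical above 0.5 rad).
It fails at once if the vial is shoved more than 30 mm or tipped (distance of vial from where it was at the start of the episode above 0.03 m or angle between vial's own z axis and vertical above 0.5 rad).
It fails at once if the stopper is shoved more than 30 mm or tipped (distance of stopper from where it was at the start of the episode above 0.03 m or angle between stopper's own z axis and vertical above 0.5 rad).
Of spare0, spare1, spare2 only 2 to 3 are there at a start; the rules pass over those that are not, and their reading is None.
Of worn0, worn1, worn2 only 2 to 3 are there at a start; the rules pass over those that are not, and their reading is None.
At some moment in a run one of frame may be knocked a few centimetres aside while the robot is not near it.
Once in a run the grip may slacken for a moment while it holds something.
It also fails if it takes over 210 s, if anything falls off the work surface, if the arm or the gripper's body presses on something with over 40 N, if the wrist force passes 120 N, or if a joint passes its speed limit or range.

## Working session

There is one attempt and no reset: what is moved stays moved. The work goes in short steps, Python scripts to look and compute and a shell command to move; the robot and the scene stay as the last step left them, time stands still between calls to the robot, and variables do not carry over. Pictures are saved under pics/ and viewed, at most 14 in all, crops included, and the job is handed in when it is done.

```bash
ls; mkdir -p pics; cat > h.py <<'E'
import numpy as np, cv2
from rig import readout, eyes, ticket, r
from scipy.spatial.transform import Rotation as R
def pose(cam, st):
    c=eyes.get_calibration(cam)
    if cam=='wrist':
        T=np.array(c['T_tool_cam']); Rt=R.from_euler('xyz',st['ee_rot']).as_matrix()
        return c, Rt@T[:3,:3], Rt@T[:3,3]+np.array(st['tool_pos'])
    return c, np.array(c['rotation']), np.array(c['position'])
def shot(cam):
    st=readout.read_state(); im,d=eyes.camera(cam); c,Rc,p=pose(cam,st)
    h,w=d.shape; u,v=np.meshgrid(np.arange(w),np.arange(h))
    n=cv2.undistortPoints(np.stack([u,v],-1).reshape(-1,1,2).astype(np.float64),np.array(c['mtx'],float),np.array(c['dist_coeffs'],float)).reshape(h,w,2)
    P=np.dstack([n*d[...,None],d])@Rc.T+p
    P[d==0]=np.nan
    return im,P
def save(cam,name):
    im,P=shot(cam); cv2.imwrite(f'pics/{name}.png',im); np.savez(f'pics/{name}.npz',P=P.astype(np.float32),im=im); return im,P
E
python3 - <<'E'
from h import *
s=readout.read_state(); print({k:np.round(v,3).tolist() for k,v in s.items()}, r.tcp_to_tips)
for c in ('scene','top'):
    k=eyes.get_calibration(c); print(c,np.round(k['position'],3),np.round(k['rotation'],2).tolist(),k['mtx'])
    save(c,c+'0')
k=eyes.get_calibration('wrist'); print(np.round(k['T_tool_cam'],3))
E
python3 -c "
import cv2;a=cv2.imread('pics/top0.png');cv2.imwrite('pics/top0b.png',cv2.resize(a,(800,600)))"
```

```text
pics
{'time': 0.0, 'joints': [-1.194, 0.092, 1.232, -0.0, 1.82, -0.057], 'qvel': [0.001, -0.001, -0.001, -0.0, 0.0, -0.001], 'effort': [0.001, -45.873, -41.802, -0.0, 0.012, 0.0], 'tool_pos': [0.252, -0.544, 0.244], 'ee_rot': [-3.14, -0.0, 0.434], 'wrist_force': [0.03, -1.104, -0.051], 'torque': [0.016, 0.003, -0.007], 'grip_force': 0.0, 'opening': 1.0} 0.014
scene [0.038 0.383 0.902] [-2.46, -0.01, -2.25] [[414.47715744   0.         253.17709312]
 [  0.         414.47715744 191.89021492]
 [  0.           0.           1.        ]]Traceback (most recent call last):
  File "<stdin>", line 5, in <module>
  File "h.py", line 18, in save
    im,P=shot(cam); cv2.imwrite(f'pics/{name}.png',im); np.savez(f'pics/{name}.npz',P=P.astype(np.float32),im=im); return im,P
         ~~~~^^^^^
  File "h.py", line 14, in shot
    P=np.dstack([n*d[...,None],d])@Rc.T+p
      ~~~~~~~~~~~~~~~~~~~~~~~~~~~~~~~~~^~
ValueError: operands could not be broadcast together with shapes (384,512) (3,) 
[ WARN:0@0.015] global loadsave.cpp:275 findDecoder imread_('pics/top0.png'): can't open/read file: check file path/integrity
Traceback (most recent call last):
cv2.error: OpenCV(4.12.0) /io/opencv/modules/imgproc/src/resize.cpp:4208: error: (-215:Assertion failed) !ssize.empty() in function 'resize'
```

Camera rotations are rpy vectors; fixing that.

```bash
sed -i "s/np.array(c\['rotation'\])/R.from_euler('xyz',c['rotation']).as_matrix()/" h.py
python3 - <<'E'
from h import *
for c in ('scene','top'):
    k=eyes.get_calibration(c); print(c,np.round(k['position'],3),np.round(k['rotation'],2).tolist())
    im,P=save(c,c+'0'); cv2.imwrite(f'pics/{c}0b.png',cv2.resize(im,(800,600)))
k=eyes.get_calibration('wrist'); print(np.round(k['T_tool_cam'],3))
E
```

```text
scene [0.038 0.383 0.902] [-2.46, -0.01, -2.25]
top [ 0.344 -0.042  1.381] [-2.98, -0.02, -1.54]
[[ 0.    -0.963 -0.27   0.068]
 [ 1.    -0.     0.001  0.001]
 [-0.001 -0.27   0.963 -0.13 ]
 [ 0.     0.     0.     1.   ]]
```

View pics/top0b.png

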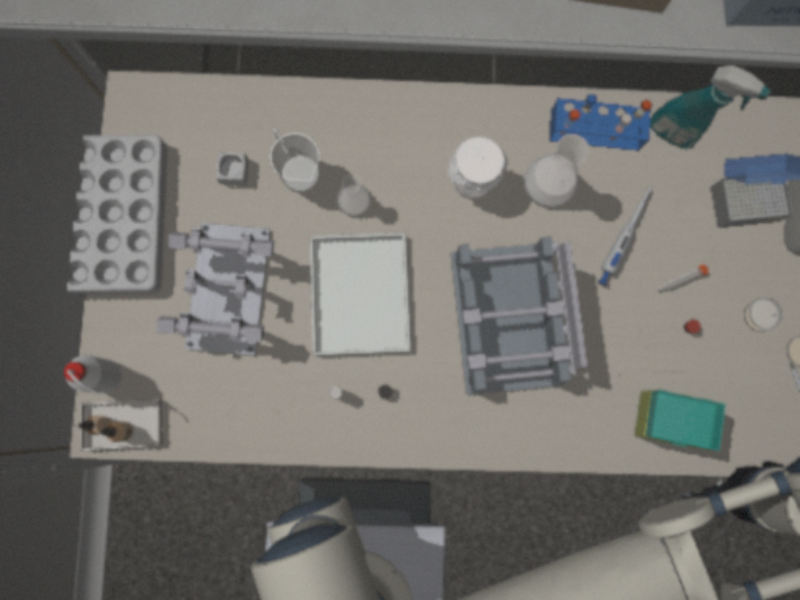

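View pics/scene0b.png

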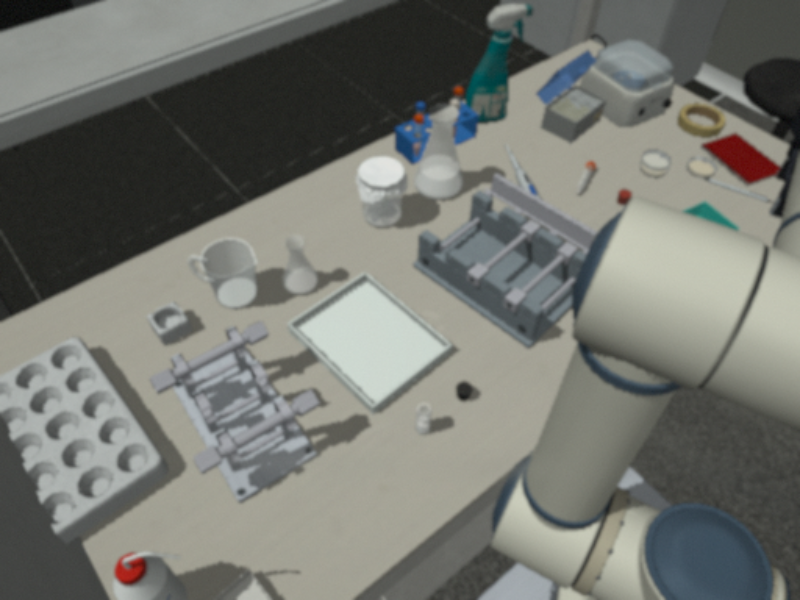

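```bash
python3 - <<'E'
from h import *
z=np.load('pics/top0.npz');P=z['P'];im=z['im']
s=512/800
def reg(name,u0,u1,v0,v1,zl,zh):
    q=P[int(v0*s):int(v1*s),int(u0*s):int(u1*s)].reshape(-1,3); q=q[(q[:,2]>zl)&(q[:,2]<zh)]
    if len(q)<3: print(name,len(q));return
    rect=cv2.minAreaRect((q[:,:2]*1000).astype(np.float32))
    print(name,len(q),'med',np.round(np.median(q,0),3),'p2',np.round(np.percentile(q,2,0),3),'p98',np.round(np.percentile(q,98,0),3),'rect',np.round(rect[0],0),np.round(rect[1],0),round(rect[2],1))
reg('tray wall',300,420,225,365,.014,.035)
reg('tray floor',320,400,245,345,-.01,.012)
reg('cheekL',445,490,235,400,.075,.1)
reg('cheekR',535,575,235,400,.06,.1)
reg('keeper',550,600,235,380,.095,.16)
reg('worn1',485,545,300,325,.06,.1)
reg('worn0',485,545,345,368,.06,.1)
reg('bar',485,545,245,262,.0,.1)
reg('frame base',490,540,280,300,-.01,.05)
reg('rack front',150,280,312,345,.09,.14)
reg('rack rear',150,280,225,258,.09,.14)
reg('flask',330,375,170,220,.02,.13)
reg('vial',325,348,380,405,.02,.1)
reg('stop',376,398,380,405,.01,.05)
E
```

```text
tray wall 535 med [0.576 0.015 0.021] p2 [ 0.456 -0.085  0.015] p98 [0.682 0.1   0.027] rect [570.   8.] [224. 178.] 4.0
tray floor 3290 med [0.571 0.01  0.005] p2 [ 0.481 -0.063 -0.001] p98 [0.664 0.082 0.01 ] rect [573.  10.] [189. 151.] 1.7
cheekL 652 med [ 0.513 -0.196  0.083] p2 [ 0.399 -0.218  0.076] p98 [ 0.647 -0.173  0.089] rect [ 523. -201.] [259.  45.] 4.0
cheekR 1129 med [ 0.533 -0.346  0.083] p2 [ 0.42  -0.37   0.062] p98 [ 0.665 -0.313  0.097] rect [ 542. -335.] [260.  67.] 2.7
keeper 598 med [ 0.544 -0.365  0.119] p2 [ 0.442 -0.382  0.096] p98 [ 0.65  -0.349  0.126] rect [ 546. -366.] [220.  19.] 7.1
worn1 162 med [ 0.533 -0.27   0.075] p2 [ 0.524 -0.32   0.069] p98 [ 0.543 -0.218  0.081] rect [ 534. -269.] [ 12. 105.] 7.2
worn0 168 med [ 0.453 -0.269  0.075] p2 [ 0.443 -0.32   0.069] p98 [ 0.463 -0.217  0.082] rect [ 451. -269.] [ 19. 105.] 4.3
bar 387 med [ 0.656 -0.281  0.013] p2 [ 0.638 -0.322  0.001] p98 [ 0.677 -0.225  0.068] rect [ 656. -273.] [ 43. 103.] 2.1
frame base 416 med [ 0.587 -0.28   0.01 ] p2 [ 0.569 -0.325  0.004] p98 [ 0.606 -0.235  0.016] rect [ 588. -280.] [38. 93.] 1.2
rack front 676 med [0.486 0.26  0.109] p2 [0.469 0.17  0.096] p98 [0.505 0.347 0.119] rect [489. 259.] [181.  40.] 86.8
rack rear 630 med [0.634 0.251 0.109] p2 [0.617 0.162 0.097] p98 [0.655 0.337 0.118] rect [638. 250.] [181.  38.] 87.0
flask 350 med [0.741 0.024 0.052] p2 [ 0.723 -0.001  0.021] p98 [0.766 0.052 0.11 ] rect [743.  26.] [49. 59.] 2.5
vial 56 med [0.385 0.043 0.053] p2 [0.374 0.033 0.02 ] p98 [0.395 0.052 0.065] rect [385.  43.] [19. 22.] 89.4
stop 71 med [ 0.389 -0.045  0.023] p2 [ 0.377 -0.057  0.018] p98 [ 0.401 -0.033  0.029] rect [390. -46.] [24. 24.] 46.7
```

```bash
python3 -m inch '[{"claw":0,"z":0,"twist":7},{"twist":14,"z":-0.04},{"twist":21,"z":-0.08},{"twist":28,"z":-0.08},{"twist":35,"z":-0.08}]' 40
```

```text
$[0]: bad value
```

```bash
python3 -m inch '[{"claw":0,"x":0,"y":0,"z":-0.04,"twist":-7},{"claw":0,"x":0,"y":0,"z":-0.04,"twist":-14},{"claw":0,"x":0,"y":0,"z":-0.04,"twist":-21}]' 40; python3 -c "
from h import *
print(readout.read_state())"
```

```text
time: 0.4
tool_pos: [0.2524, -0.5448, 0.2876]
ee_rot: [3.138, 0.002, 0.806]
wrist_force: [-1.0, -0.5, 1.0]
opening: 0.607
grip_force: 0.0
{'time': 0.4, 'joints': array([-1.19368251e+00,  1.02339924e-01,  1.14351630e+00, -1.13903148e-05,
        1.89211486e+00, -4.29223307e-01]), 'qvel': array([ 4.39269883e-04,  1.51190226e-02,  3.52133368e-02,  9.48356435e-04,
       -1.25245538e-02, -1.45591502e+00]), 'effort': array([-9.46796557e-03, -4.65111709e+01, -4.21619296e+01, -2.74683371e-03,
        1.50066381e-01,  1.96645975e+00]), 'tool_pos': array([ 0.25235104, -0.54481571,  0.28762568]), 'ee_rot': array([3.13830409e+00, 1.51698067e-03, 8.06331013e-01]), 'wrist_force': array([-1.01748572, -0.46149957,  1.01154148]), 'torque': array([0.05049442, 0.00566725, 0.02402084]), 'grip_force': 0.0, 'opening': 0.6067685407395459}
```

```bash
cat >> h.py <<'E'
def to(x,y,z,yawdeg=None):
    s=readout.read_state(); yaw=s['ee_rot'][2]; d=np.array([x,y,z])-s['tool_pos']; c,n=np.cos(yaw),np.sin(yaw)
    print('t',round(s['time'],2),'pos',np.round(s['tool_pos'],4),'yaw',round(np.degrees(yaw),2),'-> x %.4f y %.4f z %.4f'%(c*d[0]+n*d[1], n*d[0]-c*d[1], -d[2]), '' if yawdeg is None else 'twist %.2f'%(np.degrees(yaw)-yawdeg))
E
python3 -m inch '[{"claw":0,"x":0.2,"y":0,"z":-0.03,"twist":-35},{"claw":0,"x":0.2,"y":0,"z":-0.03,"twist":-35},{"claw":0,"x":0.2,"y":0,"z":-0.03,"twist":-35},{"claw":0,"x":0.2,"y":0,"z":-0.03,"twist":-35},{"claw":0,"x":0.2,"y":0,"z":-0.03,"twist":-35}]'
python3 -m inch '[{"claw":0,"x":0.152,"y":0.116,"z":0,"twist":-15},{"claw":0,"x":0.152,"y":0.116,"z":0,"twist":-15},{"claw":0,"x":0.152,"y":0.116,"z":0,"twist":-15},{"claw":0,"x":0.152,"y":0.116,"z":0,"twist":-15},{"claw":0,"x":0.152,"y":0.116,"z":0,"twist":-15}]'
python3 -m inch '[{"claw":0,"x":0,"y":0,"z":0,"twist":0},{"claw":0,"x":0,"y":0,"z":0,"twist":0},{"claw":0,"x":0,"y":0,"z":0,"twist":0}]'
python3 - <<'E'
from h import *
to(.53,-.27,.32,96)
im,P=save('wrist','w1'); cv2.imwrite('pics/w1b.png',cv2.resize(im,(800,600)))
E
```

```text
time: 0.82
tool_pos: [0.3928, -0.3989, 0.3155]
ee_rot: [3.141, -0.0, 1.418]
wrist_force: [1.3, -0.1, -0.1]
opening: 0.5
grip_force: 0.0
time: 1.23
tool_pos: [0.5325, -0.2659, 0.3146]
ee_rot: [3.141, -0.001, 1.676]
wrist_force: [1.0, -0.5, -0.5]
opening: 0.502
grip_force: 0.0
time: 1.48
tool_pos: [0.5298, -0.2697, 0.315]
ee_rot: [-3.141, 0.0, 1.673]
wrist_force: [-0.2, -0.2, 1.1]
opening: 0.502
grip_force: 0.0
t 1.48 pos [ 0.5298 -0.2697  0.315 ] yaw 95.85 -> x -0.0003 y 0.0002 z -0.0050 twist -0.15
```

View pics/w1b.png

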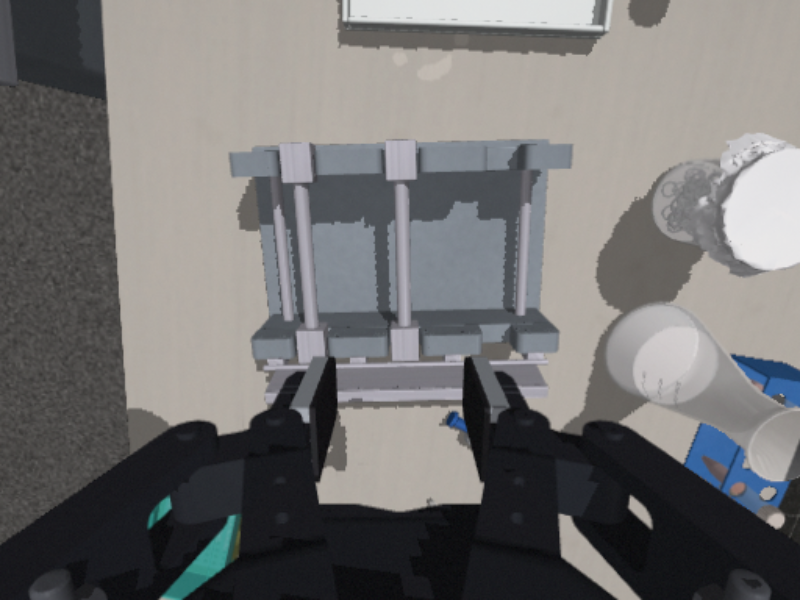

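```bash
python3 - <<'E'
from h import *
P=np.load('pics/w1.npz')['P']; s=512/800
def fit(name,u0,u1,v0,v1,zl,zh):
    q=P[int(v0*s):int(v1*s),int(u0*s):int(u1*s)].reshape(-1,3); q=q[(q[:,2]>zl)&(q[:,2]<zh)]
    vx,vy,x0,y0=cv2.fitLine((q[:,:2]).astype(np.float32),cv2.DIST_HUBER,0,1e-4,1e-4).ravel()
    r_=cv2.minAreaRect((q[:,:2]*1000).astype(np.float32))
    print(name,len(q),'ang',round(np.degrees(np.arctan2(vy,vx))%180,2),'mean',np.round(q.mean(0),4),'pct',np.round(np.percentile(q,[1,99],0),3).tolist(),'rect',np.round(r_[0],1),np.round(r_[1],1),round(r_[2],2))
fit('worn0 shaft',285,325,190,320,.068,.09)
fit('worn1 shaft',380,420,190,320,.068,.09)
fit('w0 blk+y',275,318,135,185,.078,.095)
fit('w1 blk+y',380,420,135,185,.078,.095)
fit('w0 blk-y',290,335,322,362,.078,.095)
fit('w1 blk-y',385,422,322,362,.078,.095)
fit('cheek +y',225,580,135,180,.078,.095)
fit('cheek -y',245,560,320,360,.078,.095)
fit('keeper',255,560,362,402,.085,.14)
E
```

```text
worn0 shaft 789 ang 97.28 mean [ 0.4534 -0.2747  0.0757] pct [[0.442, -0.329, 0.071], [0.464, -0.225, 0.078]] rect [ 452.9 -277.5] [ 12.1 107.6] 7.32
worn1 shaft 770 ang 97.26 mean [ 0.5321 -0.2668  0.0759] pct [[0.521, -0.321, 0.072], [0.543, -0.217, 0.078]] rect [ 532.4 -268.8] [ 12.  106.4] 7.23
w0 blk+y 609 ang 73.29 mean [ 0.4435 -0.2043  0.0827] pct [[0.428, -0.22, 0.079], [0.459, -0.189, 0.085]] rect [ 443.9 -204.5] [32.4 30. ] 5.63
w1 blk+y 567 ang 97.56 mean [ 0.5223 -0.1945  0.0829] pct [[0.507, -0.21, 0.08], [0.535, -0.179, 0.085]] rect [ 521.1 -195.1] [27.5 30.9] 6.44
w0 blk-y 455 ang 14.59 mean [ 0.4624 -0.3507  0.0829] pct [[0.445, -0.365, 0.078], [0.482, -0.338, 0.086]] rect [ 463.2 -351.5] [38.3 27.2] 5.68
w1 blk-y 429 ang 65.26 mean [ 0.5401 -0.3422  0.0829] pct [[0.525, -0.357, 0.078], [0.554, -0.327, 0.085]] rect [ 538.7 -342.4] [28.  29.7] 6.19
cheek +y 3400 ang 7.09 mean [ 0.5117 -0.1954  0.0841] pct [[0.397, -0.216, 0.08], [0.649, -0.172, 0.087]] rect [ 522.7 -193.7] [261.9  28.5] 5.85
cheek -y 2728 ang 6.71 mean [ 0.5342 -0.3431  0.0841] pct [[0.416, -0.365, 0.078], [0.668, -0.32, 0.088]] rect [ 541.2 -338.8] [261.9  34.3] 6.26
keeper 2904 ang 7.13 mean [ 0.5475 -0.3623  0.1081] pct [[0.431, -0.378, 0.087], [0.653, -0.346, 0.126]] rect [ 544.9 -364.7] [239.1  19. ] 6.2
```

```bash
python3 -m inch '[{"claw":0,"x":0.0015,"y":0.0024,"z":0.2,"twist":-1.35},{"claw":0,"x":0.0015,"y":0.0024,"z":0.2,"twist":-1.35},{"claw":0,"x":0.0015,"y":0.0024,"z":0.2,"twist":-1.35},{"claw":0,"x":0.0015,"y":0.0024,"z":0.2,"twist":-1.35},{"claw":0,"x":0.0015,"y":0.0024,"z":0.2,"twist":-1.35}]'
python3 -m inch '[{"claw":0,"x":0,"y":0,"z":0.02,"twist":0},{"claw":0,"x":0,"y":0,"z":0.039,"twist":0},{"claw":0,"x":0,"y":0,"z":0.039,"twist":0},{"claw":0,"x":0,"y":0,"z":0.039,"twist":0}]'
python3 -c "
from h import *
to(.532,-.268,.076,97.2)"
python3 -m inch '[{"claw":1,"x":0,"y":0,"z":0.0,"twist":0},{"claw":1,"x":0,"y":0,"z":0,"twist":0},{"claw":1,"x":0,"y":0,"z":0,"twist":0},{"claw":1,"x":0,"y":0,"z":0,"twist":0},{"claw":1,"x":0,"y":0,"z":0,"twist":0}]' 70
```

```text
time: 1.95
tool_pos: [0.5303, -0.2685, 0.1119]
ee_rot: [-3.14, -0.001, 1.694]
wrist_force: [-0.3, 0.1, -0.0]
opening: 0.5
grip_force: 0.0
time: 2.28
tool_pos: [0.531, -0.2684, 0.0756]
ee_rot: [-3.14, -0.001, 1.695]
wrist_force: [0.7, 0.2, 0.7]
opening: 0.5
grip_force: 0.0
t 2.28 pos [ 0.531  -0.2684  0.0756] yaw 97.09 -> x 0.0003 y 0.0010 z -0.0004 twist -0.11
time: 2.7
tool_pos: [0.5333, -0.2685, 0.079]
ee_rot: [3.139, 0.003, 1.696]
wrist_force: [-1.6, -1.1, 6.0]
opening: 0.106
grip_force: 68.6
```

```bash
python3 -m inch '[{"claw":0.3,"x":0,"y":0.001,"z":0.003,"twist":0},{"claw":0.3,"x":0,"y":0.001,"z":0.003,"twist":0},{"claw":0.3,"x":0,"y":0.001,"z":0.003,"twist":0}]'
python3 -m inch '[{"claw":1,"x":0,"y":0,"z":0.0,"twist":0},{"claw":1,"x":0,"y":0,"z":0,"twist":0},{"claw":1,"x":0,"y":0,"z":0,"twist":0},{"claw":1,"x":0,"y":0,"z":0,"twist":0},{"claw":1,"x":0,"y":0,"z":0,"twist":0}]' 70
python3 -m inch '[{"claw":1,"x":0,"y":0,"z":0.0,"twist":0},{"claw":1,"x":0,"y":0,"z":0,"twist":0}]' 70
```

```text
time: 2.95
tool_pos: [0.5334, -0.2672, 0.0731]
ee_rot: [-3.141, -0.0, 1.697]
wrist_force: [-0.0, -0.6, 1.0]
opening: 0.353
grip_force: 0.0
time: 3.37
tool_pos: [0.5334, -0.2673, 0.0733]
ee_rot: [-3.142, -0.0, 1.697]
wrist_force: [-0.6, 0.9, 0.8]
opening: 0.108
grip_force: 68.4
time: 3.53
tool_pos: [0.5334, -0.2673, 0.0733]
ee_rot: [3.142, -0.0, 1.697]
wrist_force: [0.1, 0.9, 1.0]
opening: 0.107
grip_force: 68.4
```

```bash
python3 -m inch '[{"claw":1,"x":0,"y":0,"z":-0.02,"twist":0},{"claw":1,"x":0,"y":0,"z":-0.05,"twist":0},{"claw":1,"x":0,"y":0,"z":-0.09,"twist":0},{"claw":1,"x":0,"y":0,"z":-0.12,"twist":0},{"claw":1,"x":0,"y":0,"z":-0.12,"twist":0}]'
python3 -m inch '[{"claw":1,"x":0.03,"y":0.01,"z":0,"twist":0},{"claw":1,"x":0.06,"y":0.02,"z":0,"twist":0},{"claw":1,"x":0.1,"y":0.03,"z":0,"twist":0},{"claw":1,"x":0.14,"y":0.04,"z":0,"twist":0},{"claw":1,"x":0.17,"y":0.05,"z":0,"twist":0}]'
python3 -m inch '[{"claw":1,"x":0.03,"y":0.01,"z":0,"twist":-7},{"claw":1,"x":0.06,"y":0.02,"z":0,"twist":-14},{"claw":1,"x":0.068,"y":0.02,"z":0,"twist":-21},{"claw":1,"x":0.068,"y":0.02,"z":0,"twist":-28},{"claw":1,"x":0.068,"y":0.02,"z":0,"twist":-35}]'
python3 -m inch '[{"claw":1,"x":0,"y":0,"z":0,"twist":-7},{"claw":1,"x":0,"y":0,"z":0,"twist":-14},{"claw":1,"x":0,"y":0,"z":0,"twist":-21},{"claw":1,"x":0,"y":0,"z":0,"twist":-28},{"claw":1,"x":0,"y":0,"z":0,"twist":-35}]'
python3 -m inch '[{"claw":1,"x":0,"y":0,"z":0,"twist":-7},{"claw":1,"x":0,"y":0,"z":0,"twist":-14},{"claw":1,"x":0,"y":0,"z":0,"twist":-15},{"claw":1,"x":0,"y":0,"z":0,"twist":-15}]'
python3 - <<'E'
from h import *
to(.573,-.022,.1,182.2)
im,P=save('wrist','w2'); im2,_=save('top','t2')
cv2.imwrite('pics/w2b.png',np.hstack([cv2.resize(im,(400,300)),cv2.resize(im2,(400,300))]))
E
```

```text
time: 3.95
tool_pos: [0.5354, -0.2687, 0.2017]
ee_rot: [3.132, 0.007, 1.696]
wrist_force: [0.8, -0.0, 0.1]
opening: 0.115
grip_force: 49.7
time: 4.37
tool_pos: [0.5612, -0.0898, 0.1921]
ee_rot: [-3.14, -0.001, 1.697]
wrist_force: [1.6, -0.4, -1.6]
opening: 0.11
grip_force: 68.9
time: 4.78
tool_pos: [0.5728, -0.0213, 0.1919]
ee_rot: [-3.14, -0.001, 2.315]
wrist_force: [-0.1, -0.6, -1.8]
opening: 0.11
grip_force: 69.1
time: 5.2
tool_pos: [0.5727, -0.0226, 0.1919]
ee_rot: [-3.141, -0.002, 2.924]
wrist_force: [-0.3, 0.7, -2.7]
opening: 0.106
grip_force: 69.2
time: 5.53
tool_pos: [0.5728, -0.0226, 0.1923]
ee_rot: [3.142, -0.001, -3.105]
wrist_force: [0.4, -0.2, -2.8]
opening: 0.109
grip_force: 69.2
t 5.53 pos [ 0.5728 -0.0226  0.1923] yaw -177.93 -> x -0.0003 y 0.0006 z 0.0923 twist -360.13
```

View pics/w2b.png

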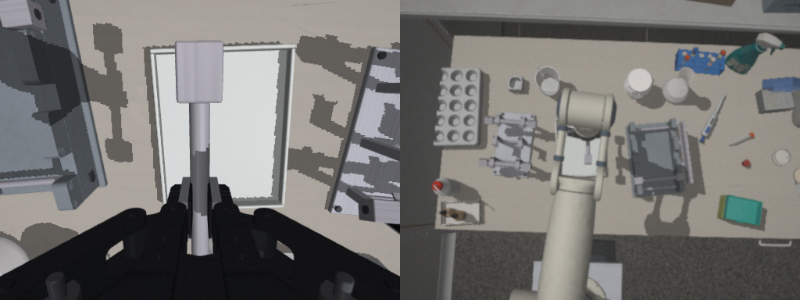

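```bash
python3 -m inch '[{"claw":1,"x":0,"y":0,"z":0.04,"twist":0},{"claw":1,"x":0,"y":0,"z":0.08,"twist":0},{"claw":1,"x":0,"y":0,"z":0.12,"twist":0},{"claw":1,"x":0,"y":0,"z":0.15,"twist":0},{"claw":1,"x":0,"y":0,"z":0.16,"twist":0}]'
python3 -m inch '[{"claw":1,"x":0,"y":0,"z":0.006,"twist":0},{"claw":1,"x":0,"y":0,"z":0.011,"twist":0},{"claw":1,"x":0,"y":0,"z":0.011,"twist":0}]'
python3 -m inch '[{"claw":0.3,"x":0,"y":0,"z":0,"twist":0},{"claw":0.3,"x":0,"y":0,"z":0,"twist":0},{"claw":0.3,"x":0,"y":0,"z":0,"twist":0}]'
python3 -m inch '[{"claw":0.3,"x":0,"y":0,"z":-0.04,"twist":0},{"claw":0.3,"x":0,"y":0,"z":-0.08,"twist":0},{"claw":0.3,"x":0,"y":0,"z":-0.12,"twist":0},{"claw":0.3,"x":0,"y":0,"z":-0.16,"twist":0},{"claw":0.3,"x":0,"y":0,"z":-0.19,"twist":0}]'
python3 - <<'E'
from h import *
im,P=save('wrist','w3'); im2,_=save('scene','s3')
cv2.imwrite('pics/w3b.png',np.hstack([cv2.resize(im,(400,300)),cv2.resize(im2,(400,300))]))
to(.4529,-.277,.212,97.2)
E
```

```text
time: 6.05
tool_pos: [0.5693, -0.0222, 0.0266]
ee_rot: [3.14, -0.01, -3.105]
wrist_force: [-1.0, 0.3, -3.5]
opening: 0.11
grip_force: 69.2
time: 6.3
tool_pos: [0.574, -0.0227, 0.0236]
ee_rot: [-3.141, 0.002, -3.104]
wrist_force: [-0.4, -0.2, -2.2]
opening: 0.102
grip_force: 69.2
time: 6.55
tool_pos: [0.5744, -0.0227, 0.0247]
ee_rot: [-3.141, 0.004, -3.103]
wrist_force: [-0.3, 0.2, 0.7]
opening: 0.349
grip_force: 0.0
time: 6.97
tool_pos: [0.5736, -0.0226, 0.2181]
ee_rot: [-3.141, 0.006, -3.103]
wrist_force: [0.7, 1.0, 0.0]
opening: 0.355
grip_force: 0.0
t 7.07 pos [ 0.5754 -0.0227  0.2218] yaw -177.8 -> x 0.1322 y -0.2494 z 0.0098 twist -275.00
```

View pics/w3b.png

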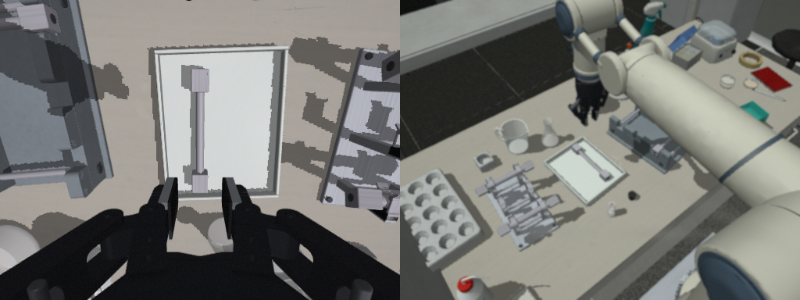

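```bash
python3 -m inch '[{"claw":0.3,"x":0.02,"y":-0.035,"z":0,"twist":0},{"claw":0.3,"x":0.04,"y":-0.07,"z":0,"twist":0},{"claw":0.3,"x":0.06,"y":-0.105,"z":0,"twist":0},{"claw":0.3,"x":0.075,"y":-0.14,"z":0,"twist":0},{"claw":0.3,"x":0.09,"y":-0.17,"z":0,"twist":0}]'
python3 -m inch '[{"claw":0.2,"x":0.02,"y":-0.035,"z":0,"twist":7},{"claw":0.2,"x":0.042,"y":-0.079,"z":0,"twist":14},{"claw":0.2,"x":0.042,"y":-0.079,"z":0,"twist":21},{"claw":0.2,"x":0.042,"y":-0.079,"z":0,"twist":28},{"claw":0.2,"x":0.042,"y":-0.079,"z":0,"twist":35}]'
python3 -m inch '[{"claw":0.2,"x":0,"y":0,"z":0,"twist":7},{"claw":0.2,"x":0,"y":0,"z":0,"twist":14},{"claw":0.2,"x":0,"y":0,"z":0,"twist":21},{"claw":0.2,"x":0,"y":0,"z":0,"twist":28},{"claw":0.2,"x":0,"y":0,"z":0,"twist":35}]'
python3 -m inch '[{"claw":0.2,"x":0,"y":0,"z":0,"twist":7},{"claw":0.2,"x":0,"y":0,"z":0,"twist":14},{"claw":0.2,"x":0,"y":0,"z":0,"twist":15},{"claw":0.2,"x":0,"y":0,"z":0,"twist":15},{"claw":0.2,"x":0,"y":0,"z":0,"twist":15}]'
cat >> h.py <<'E'
def fit(P,name,m,zl,zh):
    q=P[m]; q=q[(q[:,2]>zl)&(q[:,2]<zh)]
    vx,vy,x0,y0=cv2.fitLine(q[:,:2].astype(np.float32),cv2.DIST_HUBER,0,1e-4,1e-4).ravel()
    r_=cv2.minAreaRect((q[:,:2]*1000).astype(np.float32))
    print(name,len(q),'ang',round(np.degrees(np.arctan2(vy,vx))%180,2),'mean',np.round(q.mean(0),4),'rect',np.round(r_[0],1),np.round(r_[1],1),round(r_[2],2))
def box(P,cx,cy,hx,hy):
    with np.errstate(invalid='ignore'): return (abs(P[...,0]-cx)<hx)&(abs(P[...,1]-cy)<hy)
E
python3 - <<'E'
from h import *
to(.4529,-.277,.0733,97.2)
im,P=save('wrist','w4')
fit(P,'worn0',box(P,.453,-.265,.025,.035),.068,.09)
E
```

```text
time: 7.48
tool_pos: [0.4886, -0.1977, 0.2128]
ee_rot: [-3.141, 0.001, -3.104]
wrist_force: [0.8, -0.6, -0.4]
opening: 0.35
grip_force: 0.0
time: 7.9
tool_pos: [0.45, -0.2777, 0.2125]
ee_rot: [-3.142, 0.001, 2.56]
wrist_force: [0.3, 0.4, 0.2]
opening: 0.398
grip_force: 0.0
time: 8.32
tool_pos: [0.4507, -0.2765, 0.2126]
ee_rot: [3.141, 0.001, 1.952]
wrist_force: [0.5, -0.1, -0.0]
opening: 0.403
grip_force: 0.0
time: 8.73
tool_pos: [0.4507, -0.2764, 0.2124]
ee_rot: [3.141, 0.0, 1.7]
wrist_force: [0.2, -1.2, -0.1]
opening: 0.4
grip_force: 0.0
t 8.73 pos [ 0.4507 -0.2764  0.2124] yaw 97.39 -> x -0.0009 y 0.0021 z 0.1391 twist 0.19
worn0 968 ang 97.67 mean [ 0.4509 -0.2642  0.0758] rect [ 450.9 -265.1] [11.7 71.6] 7.78
```

```bash
python3 -m inch '[{"claw":0.2,"x":-0.001,"y":0.002,"z":0.04,"twist":0},{"claw":0.2,"x":-0.001,"y":0.002,"z":0.08,"twist":0},{"claw":0.2,"x":-0.001,"y":0.002,"z":0.115,"twist":0},{"claw":0.2,"x":-0.001,"y":0.002,"z":0.139,"twist":0},{"claw":0.2,"x":-0.001,"y":0.002,"z":0.139,"twist":0}]'
python3 -m inch '[{"claw":0.2,"x":0,"y":0,"z":0,"twist":0},{"claw":1,"x":0,"y":0,"z":0.0,"twist":0},{"claw":1,"x":0,"y":0,"z":0,"twist":0},{"claw":1,"x":0,"y":0,"z":0,"twist":0},{"claw":1,"x":0,"y":0,"z":0,"twist":0}]' 70
python3 -m inch '[{"claw":1,"x":0,"y":0,"z":0,"twist":0},{"claw":1,"x":0,"y":0,"z":-0.02,"twist":0},{"claw":1,"x":0,"y":0,"z":-0.05,"twist":0},{"claw":1,"x":0,"y":0,"z":-0.09,"twist":0},{"claw":1,"x":0,"y":0,"z":-0.12,"twist":0}]'
python3 -c "
from h import *
to(.574,.038,.193,182.2)"
```

```text
time: 9.2
tool_pos: [0.4497, -0.275, 0.0664]
ee_rot: [-3.133, -0.008, 1.698]
wrist_force: [-1.3, 0.9, -0.9]
opening: 0.402
grip_force: 0.0
time: 9.62
tool_pos: [0.4541, -0.2781, 0.0766]
ee_rot: [3.138, 0.004, 1.697]
wrist_force: [-0.5, 0.3, 7.0]
opening: 0.104
grip_force: 68.5
time: 10.03
tool_pos: [0.4529, -0.2772, 0.1965]
ee_rot: [3.14, 0.001, 1.697]
wrist_force: [1.5, -0.8, -2.2]
opening: 0.105
grip_force: 68.5
t 10.03 pos [ 0.4529 -0.2772  0.1965] yaw 97.22 -> x 0.2975 y 0.1597 z 0.0035 twist -84.98
```

```bash
python3 -m inch '[{"claw":1,"x":0.03,"y":0.016,"z":0,"twist":0},{"claw":1,"x":0.06,"y":0.032,"z":0,"twist":0},{"claw":1,"x":0.09,"y":0.048,"z":0,"twist":0},{"claw":1,"x":0.12,"y":0.064,"z":0,"twist":0},{"claw":1,"x":0.15,"y":0.08,"z":0,"twist":0}]'
python3 -m inch '[{"claw":1,"x":0.03,"y":0.016,"z":0,"twist":-7},{"claw":1,"x":0.06,"y":0.032,"z":0,"twist":-14},{"claw":1,"x":0.09,"y":0.048,"z":0,"twist":-21},{"claw":1,"x":0.12,"y":0.064,"z":0,"twist":-28},{"claw":1,"x":0.1475,"y":0.08,"z":0,"twist":-35}]'
python3 -m inch '[{"claw":1,"x":0,"y":0,"z":0,"twist":-7},{"claw":1,"x":0,"y":0,"z":0,"twist":-14},{"claw":1,"x":0,"y":0,"z":0,"twist":-21},{"claw":1,"x":0,"y":0,"z":0,"twist":-28},{"claw":1,"x":0,"y":0,"z":0,"twist":-35}]'
python3 -m inch '[{"claw":1,"x":0,"y":0,"z":0,"twist":-7},{"claw":1,"x":0,"y":0,"z":0,"twist":-14},{"claw":1,"x":0,"y":0,"z":0,"twist":-15},{"claw":1,"x":0,"y":0,"z":0,"twist":-15}]'
python3 -c "
from h import *
to(.574,.038,.0235,182.2)
im,P=save('wrist','w5')
fit(P,'held',box(P,.5,.038,.05,.02),.15,.21)
"
```

```text
time: 10.45
tool_pos: [0.5138, -0.1169, 0.1942]
ee_rot: [3.14, 0.001, 1.696]
wrist_force: [1.1, -0.1, -1.9]
opening: 0.107
grip_force: 68.6
time: 10.87
tool_pos: [0.5746, 0.0401, 0.1941]
ee_rot: [3.141, 0.001, 2.314]
wrist_force: [0.6, -0.6, -1.8]
opening: 0.104
grip_force: 68.6
time: 11.28
tool_pos: [0.5743, 0.0383, 0.1938]
ee_rot: [3.141, 0.001, 2.925]
wrist_force: [-0.1, -0.8, -2.5]
opening: 0.107
grip_force: 68.8
time: 11.62
tool_pos: [0.5743, 0.0381, 0.1937]
ee_rot: [-3.142, 0.001, -3.105]
wrist_force: [-0.5, 0.5, -1.9]
opening: 0.105
grip_force: 68.7
t 11.62 pos [0.5743 0.0381 0.1937] yaw -177.92 -> x 0.0003 y -0.0001 z 0.1702 twist -360.12
held 6576 ang 2.12 mean [0.5086 0.0346 0.1981] rect [517.2  34.9] [66.1 24.1] 1.88
```

```bash
python3 -m inch '[{"claw":1,"x":0,"y":0,"z":0.04,"twist":0},{"claw":1,"x":0,"y":0,"z":0.08,"twist":0},{"claw":1,"x":0,"y":0,"z":0.115,"twist":0},{"claw":1,"x":0,"y":0,"z":0.14,"twist":0},{"claw":1,"x":0,"y":0,"z":0.155,"twist":0}]'
python3 -m inch '[{"claw":1,"x":0,"y":0,"z":0.006,"twist":0},{"claw":1,"x":0,"y":0,"z":0.011,"twist":0},{"claw":1,"x":0,"y":0,"z":0.015,"twist":0},{"claw":1,"x":0,"y":0,"z":0.015,"twist":0}]'
python3 -m inch '[{"claw":0.3,"x":0,"y":0,"z":0,"twist":0},{"claw":0.3,"x":0,"y":0,"z":0,"twist":0},{"claw":0.3,"x":0,"y":0,"z":0,"twist":0}]'
python3 -m inch '[{"claw":0.2,"x":0,"y":0,"z":-0.04,"twist":0},{"claw":0.2,"x":0,"y":0,"z":-0.08,"twist":0},{"claw":0.2,"x":0,"y":0,"z":-0.12,"twist":0},{"claw":0.2,"x":0,"y":0,"z":-0.16,"twist":0},{"claw":0.2,"x":0,"y":0,"z":-0.2,"twist":0}]'
python3 - <<'E'
from h import *
im,P=save('wrist','w6')
fit(P,'worn0',box(P,.55,.038,.05,.025),.011,.04)
fit(P,'worn1',box(P,.55,-.022,.05,.025),.011,.04)
z=np.load('pics/top0.npz')['P']
m=box(z,.486,.26,.04,.1)
for c in ((.487,.26),(.636,.251)):
    fit(z,'spare',box(z,*c,.018,.027),.1,.14)
    fit(z,'ends',box(z,*c,.03,.1),.095,.14)
to(.487,.26,.3,87)
E
```

```text
time: 12.08
tool_pos: [0.572, 0.038, 0.0338]
ee_rot: [3.141, -0.006, -3.106]
wrist_force: [-0.8, -0.2, -1.9]
opening: 0.105
grip_force: 68.7
time: 12.42
tool_pos: [0.5749, 0.0381, 0.0242]
ee_rot: [-3.142, 0.002, -3.104]
wrist_force: [-0.0, 0.2, -2.6]
opening: 0.109
grip_force: 68.9
time: 12.67
tool_pos: [0.5752, 0.0381, 0.025]
ee_rot: [-3.141, 0.003, -3.103]
wrist_force: [-0.5, -0.0, -0.0]
opening: 0.347
grip_force: 0.0
time: 13.08
tool_pos: [0.574, 0.0381, 0.2263]
ee_rot: [-3.142, 0.002, -3.103]
wrist_force: [1.3, 0.0, 0.2]
opening: 0.399
grip_force: 0.0
worn0 1048 ang 2.34 mean [0.5417 0.0358 0.0251] rect [549.9  36.2] [100.2  22.8] 2.11
worn1 1126 ang 2.0 mean [ 0.5409 -0.024   0.0248] rect [550.1 -24.4] [100.1  24.2] 2.19
spare 126 ang 85.67 mean [0.4852 0.2601 0.1069] rect [485.5 260.1] [52.7 17.4] 86.65
ends 666 ang 86.92 mean [0.4862 0.2593 0.1091] rect [488.6 259.1] [181.5  39.5] 86.79
spare 122 ang 85.93 mean [0.6344 0.251  0.1071] rect [635.3 250.9] [54. 18.] 85.3
ends 623 ang 86.55 mean [0.6354 0.2505 0.1092] rect [638.4 250.4] [181.5  38.3] 87.03
t 13.13 pos [0.5762 0.0381 0.2367] yaw -177.8 -> x 0.0806 y 0.2252 z -0.0633 twist -264.80
```

```bash
python3 -m inch '[{"claw":0.2,"x":0.015,"y":0.04,"z":-0.02,"twist":0},{"claw":0.2,"x":0.03,"y":0.08,"z":-0.04,"twist":0},{"claw":0.2,"x":0.045,"y":0.12,"z":-0.05,"twist":0},{"claw":0.2,"x":0.06,"y":0.16,"z":-0.05,"twist":0},{"claw":0.2,"x":0.07,"y":0.195,"z":-0.05,"twist":0}]'
python3 -m inch '[{"claw":0.2,"x":0.01,"y":0.03,"z":0,"twist":7},{"claw":0.2,"x":0.01,"y":0.03,"z":0,"twist":14},{"claw":0.2,"x":0.01,"y":0.03,"z":0,"twist":21},{"claw":0.2,"x":0.01,"y":0.03,"z":0,"twist":28},{"claw":0.2,"x":0.01,"y":0.03,"z":0,"twist":35}]'
python3 -m inch '[{"claw":0.2,"x":0,"y":0,"z":0,"twist":7},{"claw":0.2,"x":0,"y":0,"z":0,"twist":14},{"claw":0.2,"x":0,"y":0,"z":0,"twist":21},{"claw":0.2,"x":0,"y":0,"z":0,"twist":28},{"claw":0.2,"x":0,"y":0,"z":0,"twist":35}]'
python3 -m inch '[{"claw":0.2,"x":0,"y":0,"z":0,"twist":7},{"claw":0.2,"x":0,"y":0,"z":0,"twist":14},{"claw":0.2,"x":0,"y":0,"z":0,"twist":21},{"claw":0.2,"x":0,"y":0,"z":0,"twist":25.5},{"claw":0.2,"x":0,"y":0,"z":0,"twist":25.5}]'
python3 - <<'E'
from h import *
im,P=save('wrist','w7'); cv2.imwrite('pics/w7b.png',cv2.resize(im,(800,600)))
fit(P,'spare',box(P,.486,.26,.02,.025),.098,.14)
fit(P,'ends',box(P,.486,.26,.03,.12),.095,.14)
to(.486,.26,.1,86.7)
E
```

```text
time: 13.55
tool_pos: [0.4989, 0.2237, 0.2758]
ee_rot: [3.14, 0.004, -3.104]
wrist_force: [-0.3, 0.6, 1.0]
opening: 0.401
grip_force: 0.0
time: 13.97
tool_pos: [0.4883, 0.2524, 0.2738]
ee_rot: [3.14, 0.001, 2.564]
wrist_force: [-0.3, 0.2, 0.7]
opening: 0.4
grip_force: 0.0
time: 14.38
tool_pos: [0.4885, 0.252, 0.2739]
ee_rot: [3.14, -0.0, 1.952]
wrist_force: [-0.3, -0.1, 0.0]
opening: 0.402
grip_force: 0.0
time: 14.8
tool_pos: [0.4885, 0.2519, 0.2738]
ee_rot: [3.14, -0.001, 1.51]
wrist_force: [1.0, -1.3, -0.4]
opening: 0.402
grip_force: 0.0
spare 809 ang 85.74 mean [0.4841 0.2603 0.1078] rect [483.8 259.9] [50.7 17.1] 86.61
ends 4372 ang 86.71 mean [0.4853 0.2662 0.1103] rect [486.6 259.2] [181.   38.9] 87.04
t 14.85 pos [0.4885 0.2519 0.2737] yaw 86.79 -> x 0.0079 y -0.0029 z 0.1737 twist 0.09
```

View pics/w7b.png

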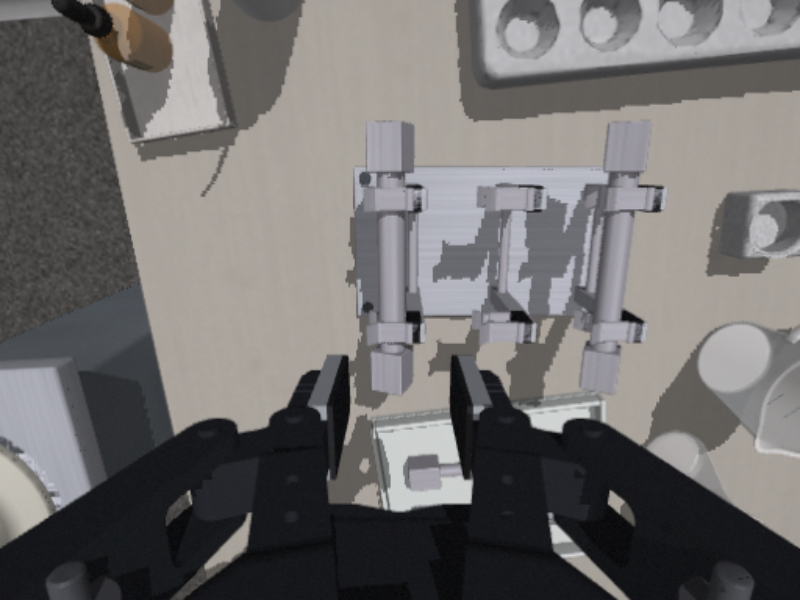

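```bash
python3 - <<'E'
from h import *
P=np.load('pics/w7.npz')['P']
s=512/800
for u in (385,393,400,410,414,420,430): print(u,[np.round(P[int(v*s),int(u*s)],3).tolist() for v in (230,260)])
to(.485,.2592,.098,86.7)
E
python3 -m inch '[{"claw":0.1,"x":0.007,"y":-0.004,"z":0.03,"twist":0},{"claw":0.1,"x":0.007,"y":-0.004,"z":0.06,"twist":0},{"claw":0.1,"x":0.007,"y":-0.004,"z":0.09,"twist":0},{"claw":0.1,"x":0.007,"y":-0.004,"z":0.11,"twist":0},{"claw":0.1,"x":0.007,"y":-0.004,"z":0.11,"twist":0}]'
```

```text
385 [[0.4819999933242798, 0.2840000092983246, 0.10899999737739563], [0.47999998927116394, 0.2639999985694885, 0.10899999737739563]]
393 [[0.4869999885559082, 0.28299999237060547, 0.10999999940395355], [0.48500001430511475, 0.2639999985694885, 0.11100000143051147]]
400 [[0.492000013589859, 0.28299999237060547, 0.1080000028014183], [0.49000000953674316, 0.2630000114440918, 0.10700000077486038]]
410 [[0.49900001287460327, 0.27300000190734863, 0.03400000184774399], [0.49799999594688416, 0.24899999797344208, 0.03400000184774399]]
414 [[0.5009999871253967, 0.27300000190734863, 0.03400000184774399], [0.5, 0.24899999797344208, 0.03500000014901161]]
420 [[0.5070000290870667, 0.27000001072883606, 0.012000000104308128], [0.5059999823570251, 0.24400000274181366, 0.012000000104308128]]
430 [[0.5170000195503235, 0.26899999380111694, 0.010999999940395355], [0.5149999856948853, 0.24400000274181366, 0.012000000104308128]]
t 14.85 pos [0.4885 0.2519 0.2737] yaw 86.79 -> x 0.0071 y -0.0039 z 0.1757 twist 0.09
time: 15.27
tool_pos: [0.4827, 0.2582, 0.1575]
ee_rot: [-3.134, 0.004, 1.516]
wrist_force: [-0.4, 0.0, -0.1]
opening: 0.451
grip_force: 0.0
```

```bash
python3 -m inch '[{"claw":0.1,"x":0,"y":0,"z":0.03,"twist":0},{"claw":0.1,"x":0,"y":0,"z":0.05,"twist":0},{"claw":0.1,"x":0,"y":0,"z":0.065,"twist":0},{"claw":0.1,"x":0,"y":0,"z":0.065,"twist":0},{"claw":0.1,"x":0,"y":0,"z":0.065,"twist":0}]'
python3 -c "
from h import *
to(.485,.2592,.099,86.7)"
python3 -m inch '[{"claw":1,"x":0,"y":0,"z":0,"twist":0},{"claw":1,"x":0,"y":0,"z":0,"twist":0},{"claw":1,"x":0,"y":0,"z":0,"twist":0},{"claw":1,"x":0,"y":0,"z":0,"twist":0},{"claw":1,"x":0,"y":0,"z":0,"twist":0}]' 100
python3 -c "
from h import *
to(.485,.2592,.099,86.7)"
```

```text
time: 15.68
tool_pos: [0.485, 0.2592, 0.0992]
ee_rot: [3.141, -0.0, 1.514]
wrist_force: [-0.0, 0.6, 0.3]
opening: 0.449
grip_force: 0.0
t 15.68 pos [0.485  0.2592 0.0992] yaw 86.77 -> x 0.0000 y -0.0000 z 0.0002 twist 0.07
time: 16.1
tool_pos: [0.4846, 0.2597, 0.1007]
ee_rot: [3.141, -0.002, 1.514]
wrist_force: [-4.2, -0.5, 4.5]
opening: 0.176
grip_force: 97.6
t 16.1 pos [0.4846 0.2597 0.1007] yaw 86.75 -> x -0.0005 y 0.0004 z 0.0017 twist 0.05
```

Gripped. Pull 45 mm in tool -y, then lift.

```bash
python3 -m inch '[{"claw":1,"x":0,"y":-0.008,"z":0,"twist":0},{"claw":1,"x":0,"y":-0.016,"z":0,"twist":0},{"claw":1,"x":0,"y":-0.024,"z":0,"twist":0},{"claw":1,"x":0,"y":-0.034,"z":0,"twist":0},{"claw":1,"x":0,"y":-0.045,"z":0,"twist":0}]'
python3 -m inch '[{"claw":1,"x":0,"y":0,"z":0,"twist":0},{"claw":1,"x":0,"y":-0.01,"z":-0.02,"twist":0},{"claw":1,"x":0,"y":-0.01,"z":-0.05,"twist":0},{"claw":1,"x":0,"y":-0.01,"z":-0.08,"twist":0},{"claw":1,"x":0,"y":-0.01,"z":-0.1,"twist":0}]'
python3 - <<'E'
from h import *
im,P=save('wrist','w8'); cv2.imwrite('pics/w8b.png',cv2.resize(im,(640,480)))
s=readout.read_state()['tool_pos']
fit(P,'held',box(P,s[0],s[1],.03,.12),.18,.24)
to(.563,-.264,.2,97.2)
E
```

```text
time: 16.52
tool_pos: [0.4389, 0.2617, 0.0981]
ee_rot: [-3.141, 0.0, 1.513]
wrist_force: [-0.2, 1.0, -3.1]
opening: 0.176
grip_force: 97.8
time: 16.93
tool_pos: [0.4299, 0.2625, 0.2011]
ee_rot: [3.139, -0.001, 1.514]
wrist_force: [0.9, 0.5, -2.3]
opening: 0.173
grip_force: 98.3
held 16858 ang 87.21 mean [0.432  0.2963 0.2129] rect [434.7 287.3] [130.6  59.2] 75.8
t 16.98 pos [0.4312 0.2631 0.2054] yaw 86.73 -> x -0.5187 y 0.1617 z 0.0054 twist -10.47
```

View pics/w8b.png

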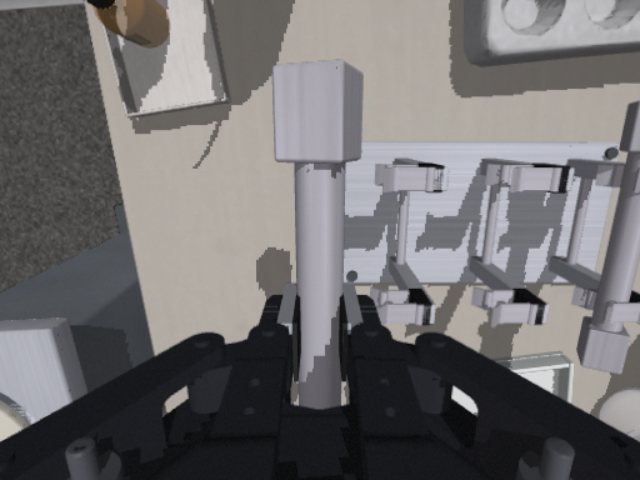

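```bash
python3 -m inch '[{"claw":1,"x":-0.03,"y":0.01,"z":0,"twist":0},{"claw":1,"x":-0.07,"y":0.023,"z":0,"twist":0},{"claw":1,"x":-0.11,"y":0.036,"z":0,"twist":0},{"claw":1,"x":-0.145,"y":0.048,"z":0,"twist":0},{"claw":1,"x":-0.18,"y":0.06,"z":0,"twist":0}]'
python3 -m inch '[{"claw":1,"x":-0.035,"y":0.01,"z":0,"twist":0},{"claw":1,"x":-0.07,"y":0.023,"z":0,"twist":0},{"claw":1,"x":-0.11,"y":0.036,"z":0,"twist":0},{"claw":1,"x":-0.145,"y":0.048,"z":0,"twist":0},{"claw":1,"x":-0.18,"y":0.06,"z":0,"twist":0}]'
python3 -m inch '[{"claw":1,"x":-0.035,"y":0.01,"z":0,"twist":-3},{"claw":1,"x":-0.07,"y":0.023,"z":0,"twist":-6},{"claw":1,"x":-0.11,"y":0.036,"z":0,"twist":-9},{"claw":1,"x":-0.135,"y":0.044,"z":0,"twist":-10.5},{"claw":1,"x":-0.153,"y":0.0495,"z":0,"twist":-10.5}]'
python3 -m inch '[{"claw":1,"x":0,"y":0,"z":0,"twist":0},{"claw":1,"x":0,"y":0,"z":0,"twist":0}]'
cat > fr.py <<'E'
from h import *
def frame(P):
    # plane-of-cheek-tops fit: cheeks at y=+-75, 18 thick, length 270 (frame x), from points near z=.084
    m=box(P,.533,-.27,.2,.17)&(P[...,2]>.079)&(P[...,2]<.089)
    q=P[m][:,:2].astype(float)
    from scipy.optimize import minimize
    def cost(t):
        c,s=np.cos(t[2]),np.sin(t[2]); d=q-t[:2]; u=d@[c,s]; v=d@[-s,c]
        return np.mean(np.minimum(np.maximum(np.abs(np.abs(v)-.075)-.007,0),.01))*1e3+np.mean(np.minimum(np.maximum(np.abs(u)-.13,0),.02))*3e3
    best=min((minimize(cost,[.532+a,-.268+b,.125+g],method='Nelder-Mead',options=dict(xatol=1e-5,fatol=1e-7)) for a in(-.02,0,.02) for b in(-.02,0,.02) for g in(-.05,0.05)),key=lambda o:o.fun)
    c,s=np.cos(best.x[2]),np.sin(best.x[2]); d=q-best.x[:2]; u=d@[c,s]
    print('frame',len(q),np.round(best.x[:2],4),round(np.degrees(best.x[2]),2),'cost',round(best.fun,4),'u range',np.percentile(u,[.5,99.5]).round(4))
E
python3 - <<'E'
from fr import *
to(.571,-.259,.11,97.2)
frame(np.load('pics/top0.npz')['P']); frame(np.load('pics/w1.npz')['P'])
im,P=save('wrist','w9'); frame(P); _,T=save('top','t9'); frame(T)
E
```

```text
time: 17.4
tool_pos: [0.4793, 0.0773, 0.1972]
ee_rot: [-3.141, 0.0, 1.514]
wrist_force: [0.6, 0.5, -2.7]
opening: 0.173
grip_force: 98.3
time: 17.82
tool_pos: [0.5288, -0.106, 0.197]
ee_rot: [-3.14, -0.0, 1.513]
wrist_force: [0.5, 0.1, -2.6]
opening: 0.17
grip_force: 98.3
time: 18.23
tool_pos: [0.5693, -0.2626, 0.1961]
ee_rot: [-3.139, -0.001, 1.696]
wrist_force: [0.2, 1.0, -2.8]
opening: 0.169
grip_force: 98.3
time: 18.4
tool_pos: [0.5692, -0.2602, 0.1963]
ee_rot: [-3.139, -0.002, 1.695]
wrist_force: [0.1, -0.3, -2.7]
opening: 0.166
grip_force: 98.3
t 18.4 pos [ 0.5692 -0.2602  0.1963] yaw 97.11 -> x 0.0010 y 0.0019 z 0.0863 twist -0.09
frame 1260 [ 0.5335 -0.2698] 7.16 cost 1.5807 u range [-0.1288  0.1283]
frame 6460 [ 0.5324 -0.269 ] 7.13 cost 1.1633 u range [-0.1285  0.1287]
frame 5334 [ 0.5325 -0.2678] 7.48 cost 0.4762 u range [-0.129   0.1289]
frame 376 [ 0.533  -0.2697] 7.91 cost 1.3225 u range [-0.13  0.13]
```

```bash
python3 -m inch '[{"claw":1,"x":0.001,"y":0.002,"z":0.03,"twist":0},{"claw":1,"x":0.001,"y":0.002,"z":0.055,"twist":0},{"claw":1,"x":0.001,"y":0.002,"z":0.075,"twist":0},{"claw":1,"x":0.001,"y":0.002,"z":0.085,"twist":0},{"claw":1,"x":0.001,"y":0.002,"z":0.092,"twist":0}]'
python3 -m inch '[{"claw":1,"x":0,"y":0,"z":0.001,"twist":0},{"claw":1,"x":0,"y":0,"z":0.002,"twist":0},{"claw":1,"x":0,"y":0,"z":0.003,"twist":0},{"claw":1,"x":0,"y":0,"z":0.003,"twist":0}]'
python3 -c "
from h import *
to(.572,-.259,.1,97.2)"
```

```text
time: 18.92
tool_pos: [0.5709, -0.2568, 0.1044]
ee_rot: [-3.14, -0.002, 1.698]
wrist_force: [-0.0, 0.5, -2.9]
opening: 0.176
grip_force: 98.3
time: 19.25
tool_pos: [0.5721, -0.2586, 0.1048]
ee_rot: [3.139, 0.001, 1.697]
wrist_force: [-0.2, 0.0, -2.2]
opening: 0.172
grip_force: 98.3
t 19.25 pos [ 0.5721 -0.2586  0.1048] yaw 97.21 -> x -0.0003 y -0.0002 z 0.0048 twist 0.01
```

```bash
python3 -m inch '[{"claw":1,"x":0,"y":0,"z":0.002,"twist":0},{"claw":1,"x":0,"y":0,"z":0.004,"twist":0},{"claw":1,"x":0,"y":0,"z":0.004,"twist":0}]'
python3 -m inch '[{"claw":1,"x":0,"y":0,"z":0.001,"twist":0},{"claw":1,"x":0,"y":0,"z":0.002,"twist":0},{"claw":1,"x":0,"y":0,"z":0.002,"twist":0}]'
```

```text
time: 19.5
tool_pos: [0.5721, -0.2587, 0.101]
ee_rot: [3.139, 0.002, 1.697]
wrist_force: [-0.8, 0.7, 3.5]
opening: 0.171
grip_force: 99.3
time: 19.75
tool_pos: [0.5722, -0.2588, 0.1008]
ee_rot: [3.138, 0.002, 1.697]
wrist_force: [-2.9, 2.0, 11.0]
opening: 0.173
grip_force: 100.0
```

```bash
python3 -m inch '[{"claw":0.55,"x":0,"y":0,"z":-0.001,"twist":0},{"claw":0.55,"x":0,"y":0,"z":-0.001,"twist":0},{"claw":0.55,"x":0,"y":0,"z":-0.001,"twist":0},{"claw":0.45,"x":0,"y":0,"z":-0.001,"twist":0},{"claw":0.4,"x":0,"y":0,"z":-0.001,"twist":0}]'
python3 - <<'E'
from fr import *
im,P=save('wrist','w10'); cv2.imwrite('pics/w10b.png',cv2.resize(im,(640,480)))
to(.572,-.259,.1,97.2)
E
```

```text
time: 20.17
tool_pos: [0.5712, -0.2583, 0.0975]
ee_rot: [-3.141, -0.001, 1.696]
wrist_force: [0.5, 0.6, 1.5]
opening: 0.306
grip_force: 0.4
t 20.22 pos [ 0.5712 -0.2583  0.0975] yaw 97.2 -> x -0.0008 y 0.0007 z -0.0025 twist 0.00
```

View pics/w10b.png

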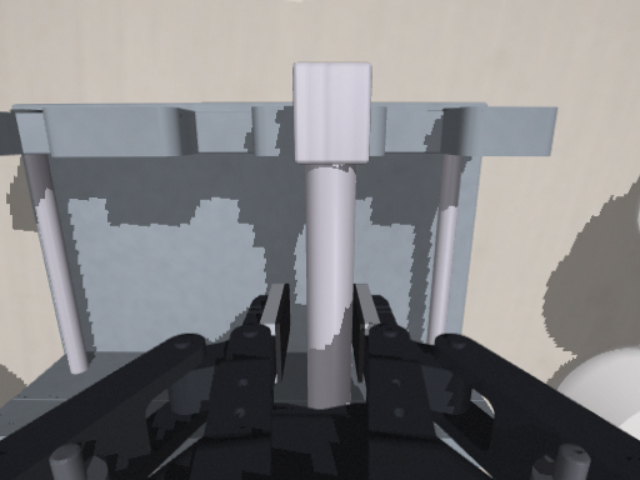

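```bash
python3 -m inch '[{"claw":1,"x":0,"y":0,"z":0,"twist":0},{"claw":1,"x":0,"y":0,"z":0,"twist":0},{"claw":1,"x":0,"y":0,"z":0,"twist":0},{"claw":1,"x":0,"y":0,"z":0,"twist":0},{"claw":1,"x":0,"y":0,"z":0,"twist":0}]' 90
python3 -m inch '[{"claw":1,"x":0,"y":0,"z":-0.01,"twist":0},{"claw":1,"x":0,"y":0,"z":-0.025,"twist":0},{"claw":1,"x":0,"y":0,"z":-0.03,"twist":0},{"claw":1,"x":0,"y":0,"z":-0.03,"twist":0},{"claw":1,"x":0,"y":0,"z":-0.03,"twist":0}]'
python3 - <<'E'
from fr import *
P=np.load('pics/w10.npz')['P']; frame(P)
fit(P,'blk',box(P,.562,-.19,.03,.03),.1,.115)
im,P=save('wrist','w11'); frame(P)
fit(P,'blk',box(P,.562,-.19,.03,.03),.12,.15)
to(.6119,-.2549,.0,97.2)
E
```

```text
time: 20.63
tool_pos: [0.5714, -0.2583, 0.0982]
ee_rot: [-3.141, -0.0, 1.697]
wrist_force: [0.3, 1.4, 1.6]
opening: 0.174
grip_force: 88.1
time: 21.05
tool_pos: [0.5716, -0.2585, 0.1282]
ee_rot: [3.141, 0.0, 1.696]
wrist_force: [-0.2, 0.5, -3.0]
opening: 0.172
grip_force: 88.1
frame 9560 [ 0.5372 -0.2676] 7.06 cost 0.2817 u range [-0.1191  0.123 ]
blk 6904 ang 97.49 mean [ 0.5667 -0.1908  0.1077] rect [ 567.2 -195.2] [24.2 52. ] 6.94
frame 8332 [ 0.5322 -0.2679] 7.0 cost 0.2939 u range [-0.1269  0.1284]
blk 6855 ang 97.79 mean [ 0.5634 -0.1913  0.1377] rect [ 563.7 -195.3] [24.2 51.4] 6.99
t 21.1 pos [ 0.5712 -0.2583  0.1274] yaw 97.2 -> x -0.0017 y 0.0408 z 0.1274 twist 0.00
```

```bash
python3 -m inch '[{"claw":1,"x":0,"y":0.015,"z":0,"twist":0},{"claw":1,"x":-0.002,"y":0.03,"z":0,"twist":0},{"claw":1,"x":-0.002,"y":0.0407,"z":0,"twist":0},{"claw":1,"x":-0.002,"y":0.0407,"z":0.01,"twist":0},{"claw":1,"x":-0.002,"y":0.0407,"z":0.02,"twist":0}]'
python3 -m inch '[{"claw":1,"x":0,"y":0,"z":0,"twist":0},{"claw":1,"x":0,"y":0,"z":0.005,"twist":0},{"claw":1,"x":0,"y":0,"z":0.01,"twist":0},{"claw":1,"x":0,"y":0,"z":0.015,"twist":0},{"claw":1,"x":0,"y":0,"z":0.02,"twist":0}]'
python3 -c "
from h import *
to(.6119,-.2549,.072,97.2)"
```

```text
time: 21.52
tool_pos: [0.6121, -0.2551, 0.1067]
ee_rot: [-3.141, -0.0, 1.697]
wrist_force: [-0.1, -0.6, -2.2]
opening: 0.171
grip_force: 88.4
time: 21.93
tool_pos: [0.6119, -0.2554, 0.0879]
ee_rot: [3.141, 0.0, 1.696]
wrist_force: [-0.4, 0.2, -2.8]
opening: 0.172
grip_force: 88.4
t 21.93 pos [ 0.6119 -0.2554  0.0879] yaw 97.19 -> x 0.0005 y 0.0001 z 0.0159 twist -0.01
```

```bash
python3 -m inch '[{"claw":1,"x":0,"y":0,"z":0.006,"twist":0},{"claw":1,"x":0,"y":0,"z":0.011,"twist":0},{"claw":1,"x":0,"y":0,"z":0.015,"twist":0},{"claw":1,"x":0,"y":0,"z":0.016,"twist":0},{"claw":1,"x":0,"y":0,"z":0.016,"twist":0}]'
python3 -m inch '[{"claw":0.5,"x":0,"y":0,"z":0,"twist":0},{"claw":0.5,"x":0,"y":0,"z":0,"twist":0},{"claw":0.4,"x":0,"y":0,"z":0,"twist":0},{"claw":0.3,"x":0,"y":0,"z":0,"twist":0}]'
python3 -m inch '[{"claw":0.3,"x":0,"y":0,"z":-0.03,"twist":0},{"claw":0.3,"x":0,"y":0,"z":-0.07,"twist":0},{"claw":0.3,"x":0,"y":0,"z":-0.11,"twist":0},{"claw":0.3,"x":0,"y":0,"z":-0.15,"twist":0},{"claw":0.3,"x":0,"y":0,"z":-0.17,"twist":0}]'
python3 - <<'E'
from fr import *
to(.635,.2505,.24,86.7)
im,P=save('wrist','w12'); frame(P); cv2.imwrite('pics/w12b.png',cv2.resize(im,(640,480)))
fit(P,'shaft',box(P,.611,-.25,.02,.03),.07,.1)
fit(P,'blk',box(P,.602,-.182,.03,.02),.077,.1)
E
```

```text
time: 22.35
tool_pos: [0.6122, -0.2553, 0.0723]
ee_rot: [3.141, 0.0, 1.696]
wrist_force: [0.1, 0.1, -3.1]
opening: 0.173
grip_force: 88.6
time: 22.68
tool_pos: [0.6124, -0.2554, 0.0726]
ee_rot: [3.141, 0.0, 1.697]
wrist_force: [-0.5, -0.5, 0.0]
opening: 0.353
grip_force: 0.0
time: 23.1
tool_pos: [0.6129, -0.2556, 0.2494]
ee_rot: [3.134, 0.005, 1.697]
wrist_force: [0.6, -0.8, 1.4]
opening: 0.346
grip_force: 0.0
t 23.1 pos [ 0.6129 -0.2556  0.2494] yaw 97.21 -> x 0.4993 y 0.0854 z 0.0094 twist 10.51
frame 8232 [ 0.5328 -0.2687] 7.43 cost 2.0501 u range [-0.1282  0.1281]
shaft 944 ang 97.4 mean [ 0.6118 -0.2488  0.0782] rect [ 611.9 -249.6] [17.8 62. ] 7.67
blk 1533 ang 8.01 mean [ 0.6027 -0.1836  0.0835] rect [ 602.  -183.9] [60.  36.2] 0.06
```

View pics/w12b.png

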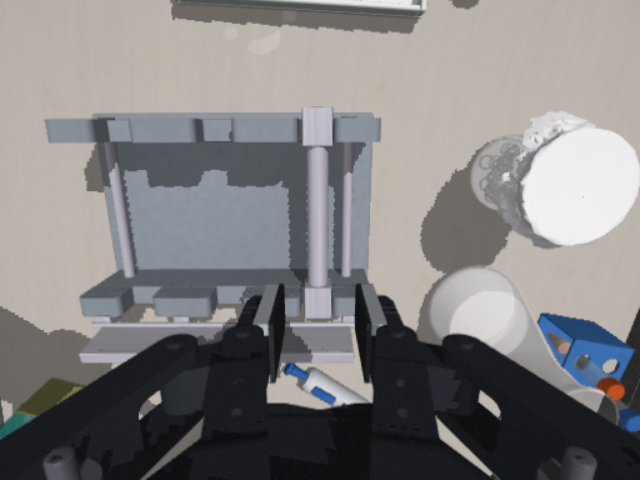

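```bash
python3 -m inch '[{"claw":0.1,"x":0.035,"y":0.005,"z":0,"twist":0},{"claw":0.1,"x":0.07,"y":0.01,"z":0,"twist":0},{"claw":0.1,"x":0.11,"y":0.018,"z":0,"twist":0},{"claw":0.1,"x":0.145,"y":0.024,"z":0,"twist":0},{"claw":0.1,"x":0.18,"y":0.03,"z":0,"twist":0}]'
python3 -m inch '[{"claw":0.1,"x":0.035,"y":0.005,"z":0,"twist":0},{"claw":0.1,"x":0.07,"y":0.01,"z":0,"twist":0},{"claw":0.1,"x":0.11,"y":0.018,"z":0,"twist":0},{"claw":0.1,"x":0.145,"y":0.024,"z":0,"twist":0},{"claw":0.1,"x":0.18,"y":0.03,"z":0,"twist":0}]'
python3 -m inch '[{"claw":0.1,"x":0.035,"y":0.005,"z":0,"twist":3},{"claw":0.1,"x":0.07,"y":0.01,"z":0,"twist":6},{"claw":0.1,"x":0.11,"y":0.018,"z":0,"twist":9},{"claw":0.1,"x":0.139,"y":0.025,"z":0,"twist":10.5},{"claw":0.1,"x":0.139,"y":0.025,"z":0,"twist":10.5}]'
python3 -m inch '[{"claw":0.1,"x":0,"y":0,"z":0,"twist":0},{"claw":0.1,"x":0,"y":0,"z":0,"twist":0}]'
python3 - <<'E'
from h import *
im,P=save('wrist','w13')
fit(P,'spare',box(P,.634,.25,.02,.025),.098,.14)
fit(P,'ends',box(P,.634,.25,.03,.12),.095,.14)
to(.634,.2503,.099,86.7)
E
```

```text
time: 23.57
tool_pos: [0.6191, -0.0712, 0.2421]
ee_rot: [3.141, -0.0, 1.696]
wrist_force: [0.8, 0.0, 0.2]
opening: 0.449
grip_force: 0.0
time: 23.98
tool_pos: [0.6263, 0.1114, 0.2421]
ee_rot: [3.141, -0.0, 1.697]
wrist_force: [-0.0, -0.7, -0.1]
opening: 0.446
grip_force: 0.0
time: 24.4
tool_pos: [0.633, 0.2565, 0.2407]
ee_rot: [-3.14, -0.002, 1.518]
wrist_force: [1.1, 0.4, -0.3]
opening: 0.45
grip_force: 0.0
time: 24.57
tool_pos: [0.6339, 0.2501, 0.2418]
ee_rot: [-3.141, 0.001, 1.514]
wrist_force: [-0.3, -0.6, 0.4]
opening: 0.448
grip_force: 0.0
spare 983 ang 86.2 mean [0.6339 0.2503 0.1077] rect [633.7 250. ] [50.5 17.5] 87.17
ends 5436 ang 87.01 mean [0.6352 0.2584 0.1102] rect [636.8 250.3] [181.6  39.1] 86.38
t 24.62 pos [0.634  0.2495 0.2421] yaw 86.67 -> x 0.0008 y -0.0001 z 0.1431 twist -0.03
```

```bash
python3 -m inch '[{"claw":0.1,"x":0.001,"y":0,"z":0.035,"twist":0},{"claw":0.1,"x":0.001,"y":0,"z":0.07,"twist":0},{"claw":0.1,"x":0.001,"y":0,"z":0.1,"twist":0},{"claw":0.1,"x":0.001,"y":0,"z":0.125,"twist":0},{"claw":0.1,"x":0.001,"y":0,"z":0.138,"twist":0}]'
python3 -m inch '[{"claw":0.1,"x":0,"y":0,"z":0.005,"twist":0},{"claw":0.1,"x":0,"y":0,"z":0.005,"twist":0},{"claw":0.1,"x":0,"y":0,"z":0.005,"twist":0}]'
python3 -m inch '[{"claw":1,"x":0,"y":0,"z":0,"twist":0},{"claw":1,"x":0,"y":0,"z":0,"twist":0},{"claw":1,"x":0,"y":0,"z":0,"twist":0},{"claw":1,"x":0,"y":0,"z":0,"twist":0},{"claw":1,"x":0,"y":0,"z":0,"twist":0}]' 100
python3 -m inch '[{"claw":1,"x":0,"y":-0.007,"z":0,"twist":0},{"claw":1,"x":0,"y":-0.014,"z":0,"twist":0},{"claw":1,"x":0,"y":-0.022,"z":0,"twist":0},{"claw":1,"x":0,"y":-0.03,"z":0,"twist":0},{"claw":1,"x":0,"y":-0.03,"z":0,"twist":0}]'
```

```text
time: 25.03
tool_pos: [0.6326, 0.2491, 0.0998]
ee_rot: [-3.137, 0.002, 1.511]
wrist_force: [0.1, -0.3, -1.1]
opening: 0.45
grip_force: 0.0
time: 25.28
tool_pos: [0.6348, 0.2511, 0.1012]
ee_rot: [3.139, -0.001, 1.513]
wrist_force: [0.3, 0.7, 0.7]
opening: 0.448
grip_force: 0.0
time: 25.7
tool_pos: [0.6344, 0.2518, 0.1019]
ee_rot: [3.139, -0.001, 1.514]
wrist_force: [-3.7, -1.4, 6.4]
opening: 0.172
grip_force: 97.7
time: 26.12
tool_pos: [0.6024, 0.2536, 0.0989]
ee_rot: [-3.14, 0.0, 1.514]
wrist_force: [-0.5, 0.1, -1.1]
opening: 0.175
grip_force: 97.9
```

```bash
python3 -m inch '[{"claw":1,"x":0,"y":0,"z":-0.02,"twist":0},{"claw":1,"x":0,"y":0,"z":-0.05,"twist":0},{"claw":1,"x":0,"y":0,"z":-0.08,"twist":0},{"claw":1,"x":0,"y":0,"z":-0.11,"twist":0},{"claw":1,"x":0,"y":0,"z":-0.11,"twist":0}]'
python3 -m inch '[{"claw":1,"x":0,"y":0,"z":0,"twist":0},{"claw":1,"x":0,"y":0,"z":0,"twist":0}]'
python3 - <<'E'
from fr import *
to(.4923,-.268,.206,97.2)
_,T=save('top','t14'); frame(T)
E
```

```text
time: 26.53
tool_pos: [0.6056, 0.254, 0.2173]
ee_rot: [3.131, -0.004, 1.514]
wrist_force: [0.5, -0.5, 0.3]
opening: 0.171
grip_force: 98.0
time: 26.7
tool_pos: [0.6037, 0.2532, 0.2078]
ee_rot: [-3.14, 0.001, 1.513]
wrist_force: [0.6, -0.8, -2.7]
opening: 0.179
grip_force: 98.0
t 26.7 pos [0.6037 0.2532 0.2078] yaw 86.71 -> x -0.5267 y -0.0813 z 0.0018 twist -10.49
frame 1154 [ 0.533  -0.2698] 7.32 cost 1.9783 u range [-0.1287  0.1291]
```

```bash
python3 -m inch '[{"claw":1,"x":-0.03,"y":-0.005,"z":0,"twist":0},{"claw":1,"x":-0.07,"y":-0.01,"z":0,"twist":0},{"claw":1,"x":-0.11,"y":-0.017,"z":0,"twist":0},{"claw":1,"x":-0.145,"y":-0.022,"z":0,"twist":0},{"claw":1,"x":-0.18,"y":-0.028,"z":0,"twist":0}]'
python3 -m inch '[{"claw":1,"x":-0.03,"y":-0.005,"z":0,"twist":0},{"claw":1,"x":-0.07,"y":-0.01,"z":0,"twist":0},{"claw":1,"x":-0.11,"y":-0.017,"z":0,"twist":0},{"claw":1,"x":-0.145,"y":-0.022,"z":0,"twist":0},{"claw":1,"x":-0.18,"y":-0.028,"z":0,"twist":0}]'
python3 -m inch '[{"claw":1,"x":-0.035,"y":-0.005,"z":0,"twist":-3},{"claw":1,"x":-0.07,"y":-0.01,"z":0,"twist":-6},{"claw":1,"x":-0.11,"y":-0.017,"z":0,"twist":-9},{"claw":1,"x":-0.145,"y":-0.022,"z":0,"twist":-10.5},{"claw":1,"x":-0.167,"y":-0.025,"z":0,"twist":-10.5}]'
python3 -m inch '[{"claw":1,"x":0,"y":0,"z":0,"twist":0},{"claw":1,"x":0,"y":0,"z":0,"twist":0},{"claw":1,"x":0,"y":0,"z":0,"twist":0}]'
python3 - <<'E'
from fr import *
to(.4923,-.268,.105,97.2)
im,P=save('wrist','w15'); frame(P)
E
```

```text
time: 27.17
tool_pos: [0.5643, 0.0735, 0.2063]
ee_rot: [-3.137, 0.001, 1.513]
wrist_force: [1.4, 0.4, -1.4]
opening: 0.169
grip_force: 98.2
time: 27.58
tool_pos: [0.5259, -0.1045, 0.2066]
ee_rot: [-3.138, -0.001, 1.513]
wrist_force: [-0.0, -0.4, -1.2]
opening: 0.171
grip_force: 98.2
time: 28.0
tool_pos: [0.4908, -0.2711, 0.2063]
ee_rot: [-3.138, -0.002, 1.696]
wrist_force: [1.0, -0.4, -2.2]
opening: 0.17
grip_force: 98.2
time: 28.25
tool_pos: [0.4925, -0.2675, 0.2074]
ee_rot: [-3.14, -0.002, 1.697]
wrist_force: [0.6, -0.9, -2.0]
opening: 0.173
grip_force: 98.2
t 28.25 pos [ 0.4925 -0.2675  0.2074] yaw 97.21 -> x -0.0005 y -0.0003 z 0.1024 twist 0.01
frame 8103 [ 0.5318 -0.2674] 7.23 cost 2.1217 u range [-0.1284  0.1282]
```

Frame unmoved. Lower to contact.

```bash
python3 -m inch '[{"claw":1,"x":0,"y":0,"z":0.03,"twist":0},{"claw":1,"x":0,"y":0,"z":0.06,"twist":0},{"claw":1,"x":0,"y":0,"z":0.08,"twist":0},{"claw":1,"x":0,"y":0,"z":0.093,"twist":0},{"claw":1,"x":0,"y":0,"z":0.1,"twist":0}]'
python3 -m inch '[{"claw":1,"x":0,"y":0,"z":0.001,"twist":0},{"claw":1,"x":0,"y":0,"z":0.002,"twist":0},{"claw":1,"x":0,"y":0,"z":0.003,"twist":0},{"claw":1,"x":0,"y":0,"z":0.003,"twist":0}]'
python3 -m inch '[{"claw":1,"x":0,"y":0,"z":0.001,"twist":0},{"claw":1,"x":0,"y":0,"z":0.002,"twist":0},{"claw":1,"x":0,"y":0,"z":0.002,"twist":0},{"claw":1,"x":0,"y":0,"z":0.002,"twist":0}]'
```

```text
time: 28.72
tool_pos: [0.4923, -0.2666, 0.1066]
ee_rot: [-3.139, -0.002, 1.698]
wrist_force: [-0.5, 0.3, -2.3]
opening: 0.175
grip_force: 98.2
time: 29.05
tool_pos: [0.4935, -0.2686, 0.1077]
ee_rot: [3.14, 0.002, 1.697]
wrist_force: [-0.2, 1.4, -2.6]
opening: 0.169
grip_force: 98.2
time: 29.38
tool_pos: [0.4928, -0.2683, 0.1042]
ee_rot: [3.142, 0.0, 1.696]
wrist_force: [-0.0, 0.2, -1.8]
opening: 0.171
grip_force: 98.2
```

```bash
python3 -m inch '[{"claw":1,"x":0,"y":0,"z":0.001,"twist":0},{"claw":1,"x":0,"y":0,"z":0.002,"twist":0},{"claw":1,"x":0,"y":0,"z":0.003,"twist":0},{"claw":1,"x":0,"y":0,"z":0.003,"twist":0}]'
python3 -m inch '[{"claw":0.55,"x":0,"y":0,"z":0,"twist":0},{"claw":0.55,"x":0,"y":0,"z":0,"twist":0},{"claw":0.55,"x":0,"y":0,"z":0,"twist":0},{"claw":0.45,"x":0,"y":0,"z":0,"twist":0},{"claw":0.4,"x":0,"y":0,"z":0.002,"twist":0}]'
python3 - <<'E'
from fr import *
im,P=save('wrist','w16'); cv2.imwrite('pics/w16b.png',cv2.resize(im,(640,480)))
to(.4923,-.268,.098,97.2); frame(P)
fit(P,'blk',box(P,.484,-.2,.03,.04),.1,.12)
E
```

```text
time: 29.72
tool_pos: [0.493, -0.2684, 0.1026]
ee_rot: [3.141, 0.001, 1.697]
wrist_force: [-2.3, 1.3, 4.2]
opening: 0.169
grip_force: 99.0
time: 30.13
tool_pos: [0.4929, -0.2683, 0.0993]
ee_rot: [3.141, 0.0, 1.697]
wrist_force: [0.6, -0.3, 0.5]
opening: 0.295
grip_force: 0.4
t 30.18 pos [ 0.4926 -0.2682  0.0984] yaw 97.2 -> x 0.0002 y -0.0003 z 0.0004 twist 0.00
frame 14577 [ 0.5261 -0.269 ] 7.5 cost 2.3476 u range [-0.1213  0.1223]
blk 7670 ang 99.05 mean [ 0.4883 -0.2051  0.1086] rect [ 488.5 -210.4] [24. 62.] 7.05
```

View pics/w16b.png

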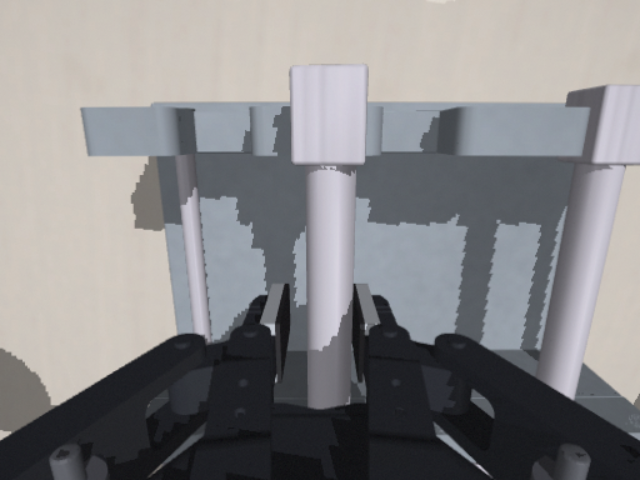

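```bash
python3 -m inch '[{"claw":1,"x":0,"y":0,"z":0,"twist":0},{"claw":1,"x":0,"y":0,"z":0,"twist":0},{"claw":1,"x":0,"y":0,"z":0,"twist":0},{"claw":1,"x":0,"y":0,"z":0,"twist":0},{"claw":1,"x":0,"y":0,"z":0,"twist":0}]' 90
python3 -m inch '[{"claw":1,"x":0,"y":0,"z":-0.01,"twist":0},{"claw":1,"x":0,"y":0,"z":-0.025,"twist":0},{"claw":1,"x":0,"y":0,"z":-0.03,"twist":0},{"claw":1,"x":0,"y":0,"z":-0.03,"twist":0},{"claw":1,"x":0,"y":0,"z":-0.03,"twist":0}]'
python3 - <<'E'
from fr import *
im,P=save('wrist','w17'); frame(P)
fit(P,'blk',box(P,.484,-.195,.03,.03),.125,.15)
to(.532,-.2640,.0,97.2)
E
```

```text
time: 30.6
tool_pos: [0.4926, -0.2682, 0.0987]
ee_rot: [-3.141, -0.0, 1.696]
wrist_force: [-0.1, -0.1, -1.5]
opening: 0.179
grip_force: 87.9
time: 31.02
tool_pos: [0.4931, -0.2685, 0.1297]
ee_rot: [3.141, 0.001, 1.696]
wrist_force: [0.6, 0.6, -1.8]
opening: 0.174
grip_force: 88.0
frame 12855 [ 0.5321 -0.2677] 7.68 cost 2.2258 u range [-0.1278  0.1261]
blk 6307 ang 98.79 mean [ 0.4844 -0.1999  0.1393] rect [ 484.7 -203.2] [24.1 46.2] 7.36
t 31.07 pos [ 0.4927 -0.2682  0.1289] yaw 97.2 -> x -0.0007 y 0.0395 z 0.1289 twist 0.00
```

```bash
python3 -m inch '[{"claw":1,"x":0,"y":0.015,"z":0,"twist":0},{"claw":1,"x":-0.001,"y":0.03,"z":0,"twist":0},{"claw":1,"x":-0.001,"y":0.0395,"z":0,"twist":0},{"claw":1,"x":-0.001,"y":0.0395,"z":0.01,"twist":0},{"claw":1,"x":-0.001,"y":0.0395,"z":0.02,"twist":0}]'
python3 -m inch '[{"claw":1,"x":0,"y":0,"z":0,"twist":0},{"claw":1,"x":0,"y":0,"z":0.005,"twist":0},{"claw":1,"x":0,"y":0,"z":0.01,"twist":0},{"claw":1,"x":0,"y":0,"z":0.015,"twist":0},{"claw":1,"x":0,"y":0,"z":0.02,"twist":0}]'
python3 -c "
from h import *
to(.532,-.264,.073,97.2)"
```

```text
time: 31.48
tool_pos: [0.5322, -0.2643, 0.1081]
ee_rot: [-3.141, 0.0, 1.697]
wrist_force: [-0.4, 0.3, -2.2]
opening: 0.178
grip_force: 88.3
time: 31.9
tool_pos: [0.5319, -0.2645, 0.0888]
ee_rot: [3.141, 0.0, 1.696]
wrist_force: [0.3, 0.3, -1.8]
opening: 0.175
grip_force: 88.2
t 31.9 pos [ 0.5319 -0.2645  0.0888] yaw 97.19 -> x 0.0005 y 0.0001 z 0.0158 twist -0.01
```

```bash
python3 -m inch '[{"claw":1,"x":0,"y":0,"z":0.006,"twist":0},{"claw":1,"x":0,"y":0,"z":0.011,"twist":0},{"claw":1,"x":0,"y":0,"z":0.015,"twist":0},{"claw":1,"x":0,"y":0,"z":0.016,"twist":0},{"claw":1,"x":0,"y":0,"z":0.016,"twist":0}]'
python3 -m inch '[{"claw":0.5,"x":0,"y":0,"z":0,"twist":0},{"claw":0.5,"x":0,"y":0,"z":0,"twist":0},{"claw":0.4,"x":0,"y":0,"z":0,"twist":0},{"claw":0.3,"x":0,"y":0,"z":0,"twist":0}]'
python3 -m inch '[{"claw":0.3,"x":0,"y":0,"z":-0.03,"twist":0},{"claw":0.3,"x":0,"y":0,"z":-0.07,"twist":0},{"claw":0.3,"x":0,"y":0,"z":-0.11,"twist":0},{"claw":0.3,"x":0,"y":0,"z":-0.15,"twist":0},{"claw":0.3,"x":0,"y":0,"z":-0.18,"twist":0}]'
python3 -m inch '[{"claw":1,"x":0,"y":0,"z":0,"twist":0},{"claw":1,"x":0,"y":0,"z":0,"twist":0},{"claw":1,"x":0,"y":0,"z":0,"twist":0}]'
python3 - <<'E'
from fr import *
to(.5325,-.268,.24,97.2)
im,P=save('wrist','w18'); frame(P); cv2.imwrite('pics/w18b.png',cv2.resize(im,(640,480)))
fit(P,'sh1',box(P,.532,-.26,.02,.03),.07,.1)
fit(P,'sh2',box(P,.611,-.25,.02,.03),.07,.1)
m=box(P,.545,-.365,.13,.04)&(P[...,2]>.09)&(P[...,2]<.15)
q=P[m]; t=np.radians(7.2); d=q[:,:2]-[.5325,-.268]; v=d@[-np.sin(t),np.cos(t)]; u=d@[np.cos(t),np.sin(t)]
o=np.argsort(q[:,2]); 
for a in range(5):
    k=o[len(o)*a//5:len(o)*(a+1)//5]; print('keeper v,z',np.median(v[k]).round(4),np.median(q[k,2]).round(4),'u',np.percentile(u[k],[1,99]).round(3))
E
```

```text
time: 32.32
tool_pos: [0.5321, -0.2643, 0.073]
ee_rot: [-3.141, -0.0, 1.697]
wrist_force: [-0.4, 0.4, -2.0]
opening: 0.173
grip_force: 88.2
time: 32.65
tool_pos: [0.5324, -0.2645, 0.0737]
ee_rot: [3.141, 0.001, 1.697]
wrist_force: [0.2, -0.1, 0.4]
opening: 0.348
grip_force: 0.0
time: 33.07
tool_pos: [0.5324, -0.2644, 0.2577]
ee_rot: [3.138, 0.003, 1.697]
wrist_force: [0.5, 0.2, 1.4]
opening: 0.351
grip_force: 0.0
time: 33.32
tool_pos: [0.5321, -0.2643, 0.2526]
ee_rot: [-3.141, -0.0, 1.697]
wrist_force: [-1.2, 0.8, 0.5]
opening: 0.0
grip_force: 0.0
t 33.32 pos [ 0.5321 -0.2643  0.2526] yaw 97.2 -> x -0.0037 y -0.0000 z 0.0126 twist 0.00
frame 9746 [ 0.5322 -0.2685] 7.43 cost 2.6965 u range [-0.1277  0.128 ]
sh1 945 ang 97.88 mean [ 0.5323 -0.2595  0.0782] rect [ 532.6 -259.9] [17.7 61.5] 6.81
sh2 949 ang 97.77 mean [ 0.6102 -0.2493  0.0781] rect [ 611.6 -249.8] [18.  61.2] 7.08
keeper v,z -0.0924 0.0908 u [-0.116  0.115]
keeper v,z -0.0931 0.0942 u [-0.108  0.109]
keeper v,z -0.0934 0.0977 u [-0.108  0.108]
keeper v,z -0.094 0.1025 u [-0.109  0.109]
keeper v,z -0.0948 0.109 u [-0.11  0.11]
```

View pics/w18b.png

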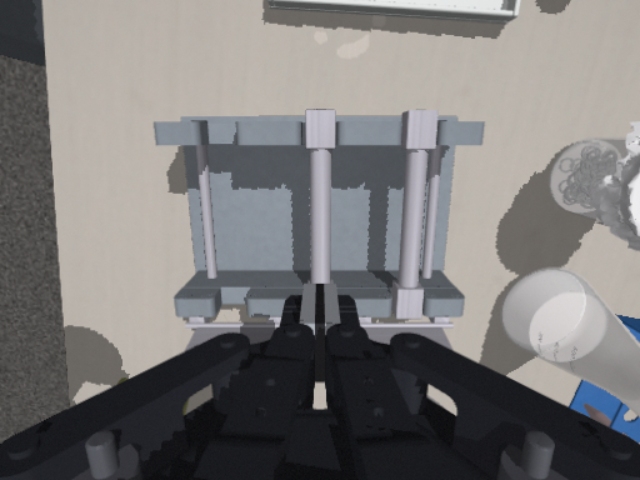

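```bash
python3 -m inch '[{"claw":1,"x":-0.04,"y":0,"z":0,"twist":0},{"claw":1,"x":-0.08,"y":0,"z":0,"twist":0},{"claw":1,"x":-0.12,"y":0,"z":0,"twist":0},{"claw":1,"x":-0.15,"y":0,"z":0,"twist":0},{"claw":1,"x":-0.15,"y":0,"z":0,"twist":0}]'
python3 -m inch '[{"claw":1,"x":0,"y":0,"z":0.04,"twist":0},{"claw":1,"x":0,"y":0,"z":0.08,"twist":0},{"claw":1,"x":0,"y":0,"z":0.115,"twist":0},{"claw":1,"x":0,"y":0,"z":0.133,"twist":0},{"claw":1,"x":0,"y":0,"z":0.133,"twist":0}]'
python3 -m inch '[{"claw":1,"x":0.01,"y":0,"z":0,"twist":0},{"claw":1,"x":0.02,"y":0,"z":0,"twist":0},{"claw":1,"x":0.03,"y":0,"z":0,"twist":0},{"claw":1,"x":0.038,"y":0,"z":0,"twist":0},{"claw":1,"x":0.045,"y":0,"z":0,"twist":0}]'
python3 -m inch '[{"claw":1,"x":0.006,"y":0,"z":0,"twist":0},{"claw":1,"x":0.012,"y":0,"z":0,"twist":0},{"claw":1,"x":0.018,"y":0,"z":0,"twist":0},{"claw":1,"x":0.024,"y":0,"z":0,"twist":0},{"claw":1,"x":0.03,"y":0,"z":0,"twist":0}]'
python3 -c "
from fr import *
to(.5325,-.268,.12,97.2)
im,P=save('scene','s19'); cv2.imwrite('pics/s19b.png',cv2.resize(im[60:260,220:470],(750,600)))"
```

```text
time: 33.78
tool_pos: [0.5494, -0.4182, 0.247]
ee_rot: [-3.135, -0.004, 1.691]
wrist_force: [1.2, -0.4, -1.3]
opening: -0.0
grip_force: 0.0
time: 34.2
tool_pos: [0.548, -0.4102, 0.1104]
ee_rot: [-3.132, -0.011, 1.697]
wrist_force: [-0.5, 1.0, -1.0]
opening: -0.0
grip_force: 0.0
time: 34.62
tool_pos: [0.5461, -0.368, 0.1231]
ee_rot: [3.138, 0.004, 1.697]
wrist_force: [0.5, -1.5, 1.7]
opening: -0.002
grip_force: 0.8
time: 35.03
tool_pos: [0.541, -0.3398, 0.1189]
ee_rot: [-3.14, 0.002, 1.695]
wrist_force: [2.1, -11.3, -7.5]
opening: -0.002
grip_force: 5.5
t 35.03 pos [ 0.541  -0.3398  0.1189] yaw 97.14 -> x 0.0723 y 0.0005 z -0.0011 twist -0.06
```

View pics/s19b.png

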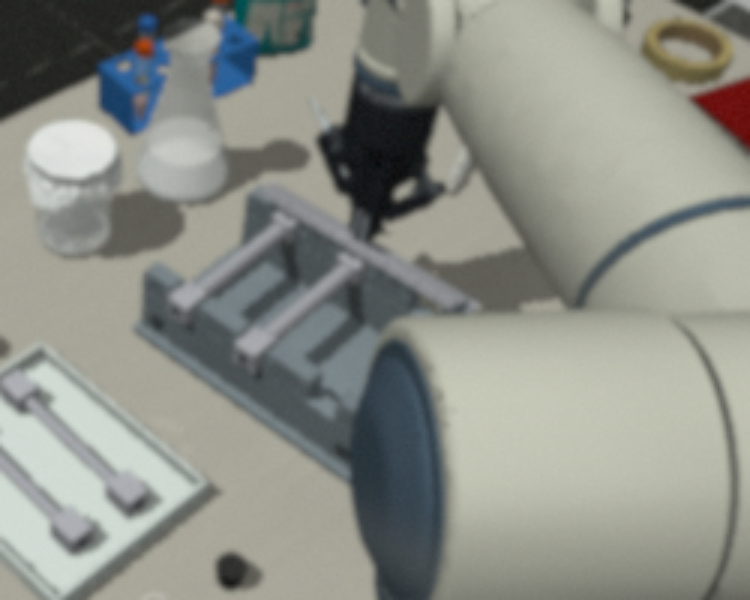

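```bash
python3 -m inch '[{"claw":1,"x":-0.004,"y":0,"z":-0.01,"twist":0},{"claw":1,"x":-0.004,"y":0,"z":-0.022,"twist":0},{"claw":1,"x":0.004,"y":0,"z":-0.022,"twist":0},{"claw":1,"x":0.006,"y":0,"z":-0.015,"twist":0},{"claw":1,"x":0.006,"y":0,"z":-0.008,"twist":0}]'
python3 -m inch '[{"claw":1,"x":0,"y":0,"z":0.005,"twist":0},{"claw":1,"x":0,"y":0,"z":0.01,"twist":0},{"claw":1,"x":0,"y":0,"z":0.015,"twist":0},{"claw":1,"x":0,"y":0,"z":0.019,"twist":0},{"claw":1,"x":0,"y":0,"z":0.019,"twist":0}]'
python3 -m inch '[{"claw":1,"x":0,"y":0,"z":0.002,"twist":0},{"claw":1,"x":0,"y":0,"z":0.004,"twist":0},{"claw":1,"x":0,"y":0,"z":0.004,"twist":0}]'
python3 -c "
from fr import *
to(.5325,-.268,.102,97.2)"
```

```text
time: 35.5
tool_pos: [0.5414, -0.3321, 0.129]
ee_rot: [3.14, 0.001, 1.697]
wrist_force: [-0.2, 0.1, -0.2]
opening: -0.001
grip_force: 0.0
time: 35.92
tool_pos: [0.5406, -0.3329, 0.1081]
ee_rot: [-3.141, -0.0, 1.696]
wrist_force: [0.2, 0.1, -0.1]
opening: 0.002
grip_force: 0.0
time: 36.17
tool_pos: [0.541, -0.3336, 0.1054]
ee_rot: [3.141, 0.002, 1.696]
wrist_force: [0.1, -3.2, 1.3]
opening: 0.003
grip_force: 1.7
t 36.17 pos [ 0.541  -0.3336  0.1054] yaw 97.18 -> x 0.0662 y -0.0002 z 0.0034 twist -0.02
```

```bash
python3 -m inch '[{"claw":1,"x":0,"y":0,"z":0.002,"twist":0},{"claw":1,"x":0,"y":0,"z":0.003,"twist":0},{"claw":1,"x":0,"y":0,"z":0.003,"twist":0}]'
python3 -m inch '[{"claw":1,"x":0,"y":0,"z":0.002,"twist":0},{"claw":1,"x":0,"y":0,"z":0.003,"twist":0},{"claw":1,"x":0,"y":0,"z":0.003,"twist":0}]'
python3 -m inch '[{"claw":1,"x":0,"y":0,"z":-0.03,"twist":0},{"claw":1,"x":0,"y":0,"z":-0.07,"twist":0},{"claw":1,"x":0.04,"y":0,"z":-0.11,"twist":0},{"claw":1,"x":0.08,"y":0,"z":-0.15,"twist":0},{"claw":1,"x":0.1,"y":0,"z":-0.17,"twist":0}]'
python3 -m inch '[{"claw":1,"x":0,"y":0,"z":0,"twist":0},{"claw":1,"x":0,"y":0,"z":0,"twist":0}]'
python3 - <<'E'
from fr import *
im,P=save('wrist','w20'); cv2.imwrite('pics/w20b.png',cv2.resize(im,(640,480)))
t=np.radians(7.3); d=P[...,:2]-[.5323,-.2682]; v=d@[-np.sin(t),np.cos(t)]; u=d@[np.cos(t),np.sin(t)]
with np.errstate(invalid='ignore'):
  for a in np.arange(-.1,-.04,.005):
    m=(abs(u)<.1)&(abs(v-a)<.0025)&(P[...,2]>.05); 
    if m.sum()>5: print(round(a,3),m.sum(),np.percentile(P[m][:,2],[20,50,80]).round(4))
E
```

```text
time: 36.42
tool_pos: [0.5411, -0.3336, 0.104]
ee_rot: [3.14, 0.003, 1.696]
wrist_force: [-1.2, -2.1, 7.7]
opening: -0.001
grip_force: 5.3
time: 36.67
tool_pos: [0.5412, -0.3337, 0.1039]
ee_rot: [3.139, 0.004, 1.696]
wrist_force: [-5.5, 1.2, 17.2]
opening: 0.001
grip_force: 9.8
time: 37.08
tool_pos: [0.529, -0.2438, 0.2581]
ee_rot: [-3.141, -0.002, 1.696]
wrist_force: [1.0, -0.2, 0.1]
opening: 0.0
grip_force: 0.0
time: 37.25
tool_pos: [0.5304, -0.2437, 0.2604]
ee_rot: [3.137, 0.002, 1.699]
wrist_force: [0.4, -0.9, -0.0]
opening: -0.0
grip_force: 0.0
-0.09 28 [0.0889 0.0893 0.09  ]
-0.085 126 [0.0911 0.0917 0.0923]
-0.08 332 [0.0921 0.0926 0.0932]
-0.075 357 [0.093  0.0937 0.0942]
-0.07 431 [0.094  0.0945 0.0951]
-0.065 630 [0.0593 0.095  0.0959]
-0.06 728 [0.0568 0.07   0.0966]
-0.055 405 [0.0812 0.103  0.1041]
-0.05 768 [0.0963 0.0997 0.1033]
-0.045 61 [0.0764 0.0788 0.0799]
```

View pics/w20b.png

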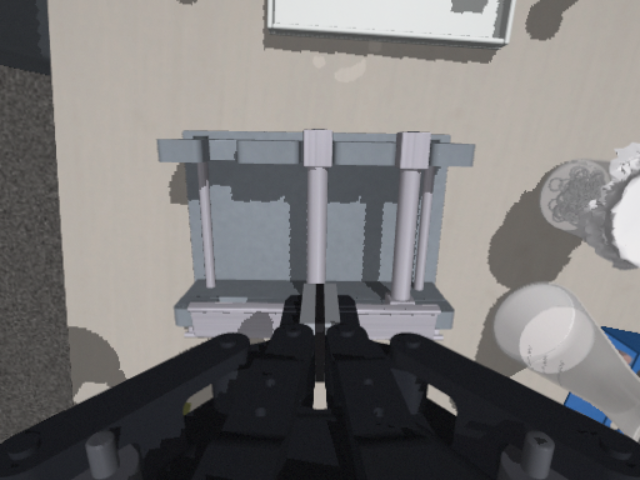

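```bash
python3 -m inch '[{"claw":1,"x":-0.035,"y":0,"z":0.0,"twist":0},{"claw":1,"x":-0.07,"y":0,"z":0.02,"twist":0},{"claw":1,"x":-0.0975,"y":0,"z":0.05,"twist":0},{"claw":1,"x":-0.0975,"y":0,"z":0.09,"twist":0},{"claw":1,"x":-0.0975,"y":0,"z":0.12,"twist":0}]'
python3 -m inch '[{"claw":1,"x":0,"y":0,"z":0.01,"twist":0},{"claw":1,"x":0,"y":0,"z":0.02,"twist":0},{"claw":1,"x":0,"y":0,"z":0.025,"twist":0},{"claw":1,"x":0,"y":0,"z":0.025,"twist":0},{"claw":1,"x":0,"y":0,"z":0.025,"twist":0}]'
python3 -c "
from fr import *
to(.5323,-.2682,.1,97.2)"
```

```text
time: 37.72
tool_pos: [0.5398, -0.3435, 0.1307]
ee_rot: [-3.136, -0.005, 1.693]
wrist_force: [0.1, 0.5, -1.2]
opening: 0.002
grip_force: 0.0
time: 38.13
tool_pos: [0.5427, -0.3421, 0.1146]
ee_rot: [3.139, 0.002, 1.697]
wrist_force: [0.1, 0.8, 0.3]
opening: -0.002
grip_force: 0.0
t 38.13 pos [ 0.5427 -0.3421  0.1146] yaw 97.22 -> x 0.0746 y -0.0010 z 0.0146 twist 0.02
```

```bash
python3 -m inch '[{"claw":1,"x":0,"y":0,"z":0.005,"twist":0},{"claw":1,"x":0,"y":0,"z":0.008,"twist":0},{"claw":1,"x":0,"y":0,"z":0.01,"twist":0},{"claw":1,"x":0,"y":0,"z":0.01,"twist":0}]'
python3 -m inch '[{"claw":1,"x":0,"y":0,"z":0.002,"twist":0},{"claw":1,"x":0,"y":0,"z":0.004,"twist":0},{"claw":1,"x":0,"y":0,"z":0.004,"twist":0}]'
python3 -m inch '[{"claw":1,"x":0,"y":0,"z":0.002,"twist":0},{"claw":1,"x":0,"y":0,"z":0.003,"twist":0},{"claw":1,"x":0,"y":0,"z":0.003,"twist":0}]'
```

```text
time: 38.47
tool_pos: [0.5426, -0.3418, 0.1041]
ee_rot: [3.139, 0.001, 1.697]
wrist_force: [-0.2, 1.5, 6.1]
opening: 0.003
grip_force: 2.9
time: 38.72
tool_pos: [0.5427, -0.3418, 0.1039]
ee_rot: [3.138, 0.003, 1.697]
wrist_force: [-6.2, 5.2, 17.8]
opening: -0.003
grip_force: 9.4
time: 38.97
tool_pos: [0.5428, -0.3418, 0.1038]
ee_rot: [3.137, 0.004, 1.697]
wrist_force: [-10.2, 9.4, 30.0]
opening: 0.0
grip_force: 14.6
```

```bash
python3 -m inch '[{"claw":1,"x":0,"y":0,"z":-0.007,"twist":0},{"claw":1,"x":-0.002,"y":0,"z":-0.015,"twist":0},{"claw":1,"x":-0.002,"y":0,"z":-0.05,"twist":0},{"claw":1,"x":-0.002,"y":0,"z":-0.09,"twist":0},{"claw":1,"x":-0.002,"y":0,"z":-0.13,"twist":0}]'
python3 -m inch '[{"claw":1,"x":0.04,"y":0,"z":-0.01,"twist":0},{"claw":1,"x":0.08,"y":0,"z":-0.02,"twist":0},{"claw":1,"x":0.1,"y":0,"z":-0.03,"twist":0},{"claw":1,"x":0.1,"y":0,"z":-0.03,"twist":0},{"claw":1,"x":0.1,"y":0,"z":-0.03,"twist":0}]'
cat > kp.py <<'E'
from fr import *
im,P=save('wrist','wk')
frame(P)
t=np.radians(7.3); d=P[...,:2]-[.5323,-.2682]; v=d@[-np.sin(t),np.cos(t)]; u=d@[np.cos(t),np.sin(t)]
with np.errstate(invalid='ignore'):
  m=(abs(u)<.1)&(v>-.084)&(v<-.062)&(P[...,2]>.084)&(P[...,2]<.11)
  k=np.polyfit(v[m],P[m][:,2],1); print('slope',k[0].round(3),'z@hinge',np.polyval(k,-.091).round(4),m.sum())
  m=(u>-.065)&(u<-.02)&(abs(abs(v)-.075)<.006)&(v>0); print('cheek +y z',np.nanmedian(P[m][:,2]))
  for a in np.arange(-.09,-.04,.005):
    m=(abs(u)<.1)&(abs(v-a)<.0025)&(P[...,2]>.05); 
    if m.sum()>5: print(round(a,3),m.sum(),np.percentile(P[m][:,2],[20,50,80]).round(4))
E
python3 kp.py
```

```text
time: 39.38
tool_pos: [0.5415, -0.3436, 0.2252]
ee_rot: [-3.139, -0.002, 1.696]
wrist_force: [0.8, -0.3, 0.7]
opening: -0.002
grip_force: 0.0
time: 39.8
tool_pos: [0.53, -0.2442, 0.2564]
ee_rot: [3.14, 0.002, 1.698]
wrist_force: [-0.1, -0.5, -0.2]
opening: -0.003
grip_force: 0.0
frame 6757 [ 0.53   -0.2638] 6.6 cost 3.0304 u range [-0.1283  0.1284]
slope -0.001 z@hinge 0.0912 1743
cheek +y z 0.0849575780771018
-0.09 33 [0.089  0.0894 0.0897]
-0.085 121 [0.0903 0.0911 0.0917]
-0.08 315 [0.0907 0.0911 0.0917]
-0.075 425 [0.0907 0.0912 0.0918]
-0.07 455 [0.0906 0.0912 0.0918]
-0.065 555 [0.0901 0.091  0.0916]
-0.06 703 [0.0567 0.0908 0.0915]
-0.055 306 [0.0795 0.0911 0.0924]
-0.05 820 [0.0902 0.0952 0.0971]
-0.045 76 [0.0774 0.0794 0.0805]
```

```bash
python3 - <<'E'
from fr import *
P=np.load('pics/wk.npz')['P']
fit(P,'sh1',box(P,.532,-.25,.02,.025),.07,.1); fit(P,'sh2',box(P,.611,-.25,.02,.03),.07,.1)
fit(P,'b1',box(P,.523,-.193,.02,.012),.078,.1); fit(P,'b2',box(P,.602,-.183,.02,.012),.078,.1)
print(readout.read_state()['tool_pos']); ticket.job_done()
E
```

```text
sh1 745 ang 97.1 mean [ 0.5293 -0.2492  0.0782] rect [ 529.7 -250. ] [17.7 51.9] 6.93
sh2 877 ang 96.84 mean [ 0.6085 -0.2492  0.0781] rect [ 610.2 -249.8] [18.2 61. ] 6.67
b1 729 ang 4.57 mean [ 0.5233 -0.1914  0.083 ] rect [ 523. -193.] [23.9 39.9] 89.96
b2 771 ang 6.46 mean [ 0.603  -0.1818  0.083 ] rect [ 602.  -182.9] [40.  23.8] 0.1
[ 0.52970892 -0.24493098  0.2551555 ]
the job is handed in; nothing more can be done
```

I handed the job in at about 40 s of robot time: both worn axles are in the tray, both spares are seated in slot pairs 1 and 2, and the keeper measured flat shut. I haven't seen the judging result.

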